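# Pack a parts case in layers

### The arm

A 6-joint arm with a two-finger parallel gripper is mounted at the origin on the work surface. World frame = base frame: x ahead of the robot, y to its left, z up, the work surface at z = 0. Lengths are in m, angles in rad, forces in N, time in s.
With the tool pointing down it reaches from about 0.225 to 0.875 m from the base axis. Payload 3.4 kg.
Tool frame: the origin (TCP) lies on the mounting face of the last link; the fingertips stand 173 mm ahead of it and the grasp point (between the pads) lies 155 mm ahead of it; x points along the fingers, y is the direction in which the jaws open and shut, and the axes are right-handed (so a half turn about x gives the same grasp; the last joint's range is limited). The gripper opens to 85 mm and grips with 20 to 120 N. Pads are 22 mm wide; open, the fingers measure 114 mm over their backs; the gripper's body (76 mm by 85 mm) begins 54 mm behind the grasp point. The pads swing forward as they close: fully open they stand 13 mm farther back than shut.
Start: joints at [-1.283, 0.276, 1.505, -0, 1.361, -0.121], TCP at [0.229, -0.528, 0.405] pointing down, gripper open.
Joint ranges: [-2.89, 2.89], [-0.75, 2.08], [0.22, 2.7], [-1.18, 4.32], [0.11, 2.71], [-2.7, 2.7]. Speed limits (rad/s): [2.57, 2.57, 3.14, 3.14, 3.14, 3.14].

### API

Orientations are given as a unit quaternion [w, x, y, z].
In Python, from rig import manip gives the robot as it stands.
- The arm moves only by the tool arm_command, never from a script. Its argument "targets" is a list of rows, each an object with "dp": the shift along the tool's x, y, z in m, a list of three; "turn": the turn, a rotation vector about the tool's x, y, z in degrees, a list of three; "grip": the opening, from -1 (shut) to 1 (fully open). In form: [{"dp": [tx, ty, tz], "turn": [wx, wy, wz], "grip": grip}, ...]. A call has 1 to 8 rows; each row shifts and turns the commanded pose from where the row before left it, along the tool's axes as they then stand; what a row does not reach is not made up. A row lasts 1/10 s, in which the tool goes at most 50 mm and 8.59 degrees, less where a joint would pass 70% of its speed; a pose out of reach is approached as far as the arm can. A call with a gripper value outside its range is refused whole. The fingers move at their own pace and stop on an object; "grip_force" is the grip in N (left out, the last holds). Time passes only in rows, so rows that do not move let the fingers close. It gives the time, the measured TCP pose, the force and the opening at its end, in the units of the state.
- manip.get_state(): the state, without advancing time (a new reading comes with each control period).
- manip.get_image(name): name is "scene" or "side" or "wrist"; returns the picture (400x640x3 uint8, red, green, blue); there is no depth.
- manip.calibration(name): a dict with "fx", "fy", "cx", "cy" (pixels), "R" (3x3) and "t" (3): a world point X has camera coordinates R X + t. Camera axes: x right, y down, z forward; pixel columns grow to the right and rows downward; lengths in m; the calibration is good to about 2 mm. A picture is of the moment at which its call begins: read the wrist's pose just before it. calibration takes no time and is no camera call; for the wrist camera it gives the pose at the moment of the call.
- manip.sign_off(): hands the job in, once; it reports no verdict.
The state is a dict: "clock": time; "qpos": joint angles; "qd": joint speeds; "effort": joint torques, N m; "position": TCP position; "ee_rot": TCP orientation; "contact_force": force on the tool from outside, world axes, zero at the start; "moment": the same for the moment, N m; "width": finger opening in m.
Only numpy, scipy, OpenCV 4.12 (cv2) and the standard library are available. Lean on these libraries where they do the work, as an engineer would, in place of code of your own. Each camera call takes 0.05 s, during which the arm holds its last target.

### The job

Pack the parts case for the next job in layers: first lay all the cartons of screws flat on its bottom, then seat the plywood divider level on the ledge above them, then stand all the tubs upright on the divider, and finally shut both flaps of the lid. If the divider was left in the case from the last job, lift it out first and set it aside. Leave the tape, the spray can and the screwdriver where they are.

Things in the scene. Friction and masses are not known exactly. Their poses are not given: they have to be found in the camera images.
- case: the open blue plastic parts case, fixed on the bench: 250 mm long (its x axis) x 184 mm wide (its y axis), rim 105 mm above the bench, walls 5 mm thick. Origin at the middle of its underside. Lid flaps hinge on its two long sides (+y and -y); the ends have none. Inside it measures 240 x 174 mm above the ledge
- case_floor (a point): middle of the case's inner floor, 5 mm above the case's origin. Between floor and ledge the inside measures 220 x 154 mm
- case_ledge (a point): middle of the case at the height of its ledge, 49 mm above the case's origin. The ledge runs round all four walls, 10 mm wide. The divider rests on it, long side along the case's x axis, with 6 mm free all round; its top is then 55 mm above the case's origin
- flap_left_hinge (a point): middle of the hinge line of the flap on the case's +y side, at the rim; the hinge line runs along the case's x axis
- flap_right_hinge (a point): middle of the hinge line of the flap on the case's -y side, at the rim; the hinge line runs along the case's x axis
- flap_left (a joint): hinge of the left lid flap, on the case's +y side. Flap: 250 mm long, 4 mm thick, reaches 88 mm from the hinge (visible teeth to 96). 0 = shut, level on the rim; 1.57 = upright; 1.95 = stop, leaning outwards. Starts at 1.6 to 1.9. Stiff: it stays where left; 1 to 3 N at its edge moves it. Shut it by pushing it inwards from outside, then down from above
- flap_right (a joint): hinge of the right lid flap, on the case's -y side. Flap: 250 mm long, 4 mm thick, reaches 88 mm from the hinge (visible teeth to 96). 0 = shut, level on the rim; 1.57 = upright; 1.95 = stop, leaning outwards. Starts at 1.6 to 1.9. Stiff: it stays where left; 1 to 3 N at its edge moves it. Shut it by pushing it inwards from outside, then down from above
- divider_bench: the divider: plywood plate 228 (its x axis) x 162 x 6 mm, 0.2 kg, with a dark steel pull handle across its middle: a bar 12 mm thick in x, 60 mm long in y, filling heights 24 to 36 mm above the plate's underside, on a leg at each end. Origin at the middle of the underside. Its name when it starts on the bench left of the case; else None
- divider_case: the divider: plywood plate 228 (its x axis) x 162 x 6 mm, 0.2 kg, with a dark steel pull handle across its middle: a bar 12 mm thick in x, 60 mm long in y, filling heights 24 to 36 mm above the plate's underside, on a leg at each end. Origin at the middle of the underside. Its name when it starts seated in the empty case (the bench left of the case is then free); else None. Exactly one divider is present
- carton1: a plain cardboard carton of screws, 60 x 36 x 36 mm, about 0.3 kg, lying on a long side. Origin at its middle; its x axis runs along the 60 mm length. None when there are fewer cartons in this run (two or three are present)
- carton2: a plain cardboard carton of screws, 60 x 36 x 36 mm, about 0.3 kg, lying on a long side. Origin at its middle; its x axis runs along the 60 mm length. None when there are fewer cartons in this run (two or three are present)
- carton3: a plain cardboard carton of screws, 60 x 36 x 36 mm, about 0.3 kg, lying on a long side. Origin at its middle; its x axis runs along the 60 mm length. None when there are fewer cartons in this run (two or three are present)
- tub1: a low round white plastic tub with a grey-rimmed snap lid, 50 mm across and 36 mm high, about 0.09 kg, standing upright. Origin at the middle of its underside, z axis up. None when there are fewer tubs in this run (two or three are present)
- tub2: a low round white plastic tub with a grey-rimmed snap lid, 50 mm across and 36 mm high, about 0.09 kg, standing upright. Origin at the middle of its underside, z axis up. None when there are fewer tubs in this run (two or three are present)
- tub3: a low round white plastic tub with a grey-rimmed snap lid, 50 mm across and 36 mm high, about 0.09 kg, standing upright. Origin at the middle of its underside, z axis up. None when there are fewer tubs in this run (two or three are present)
- tape: a grey roll of tape lying flat beyond the case, 100 mm across, 48 mm high; leave alone
- spray: an upright spray can on the right, beyond the goods, 60 mm across, 160 mm high; leave alone
- driver: a screwdriver lying beyond the case; leave alone
There are look-alikes about, which are no part of the job. Leave any red or yellow look-alike of the tub2 alone.

How it is judged:
By the outcome, as a careful person would: the job done as asked, in the order asked, and still so for the second after the job is handed in, with the robot touching nothing.
Of divider_bench, divider_case only 1 to 1 are there at a start; the rules pass over those that are not, and their reading is None.
Of carton1, carton2, carton3 only 2 to 3 are there at a start; the rules pass over those that are not, and their reading is None.
Of tub1, tub2, tub3 only 2 to 3 are there at a start; the rules pass over those that are not, and their reading is None.
At some moment in a run one of carton1, carton2, carton3, tub1, tub2, tub3 may be knocked a few centimetres aside while the robot is not near it.
Once in a run the grip may slacken for a moment while it holds something.
It also fails if it takes over 210 s, if anything falls off the work surface, if the arm or the gripper's body presses on something with over 40 N, if the wrist force passes 120 N, or if a joint passes its speed limit or range.

## Working session

There is one attempt and no reset: what is moved stays moved. The work goes in short steps, Python scripts to look and compute and a tool call to move; the robot and the scene stay as the last step left them, time stands still between calls to the robot, and variables do not carry over. Pictures are saved under pics/ and viewed, and the job is handed in when it is done.

Besides the shell and the picture viewer there is one more tool, called after "Request:" as name(argument=value, ...) on one line, values as JSON. arm_command: Moves the arm, as the interface text tells. Its arguments: {"type":"object","properties":{"targets":{"type":"array"},"grip_force":{"type":"number"}},"required":["targets"]}

```bash
ls; mkdir -p pics; python3 - <<'E'
from rig import manip
import cv2
for n in ("scene","side","wrist"):
    im=manip.get_image(n); cv2.imwrite(f"pics/a_{n}.png",im[:,:,::-1])
    c=manip.calibration(n); print(n,{k:(v if not hasattr(v,'tolist') else v.tolist()) for k,v in c.items()})
print(manip.get_state())
E
```

```text
pics
scene {'fx': 433.62955820209305, 'fy': 433.62955820209305, 'cx': 312.1457559555433, 'cy': 199.44936565167177, 'R': [[-0.41243601595205787, 0.910824308109121, -0.01719338544717232], [0.6207730495397434, 0.2671828617853231, -0.7370577584784875], [-0.6667363449750743, -0.3146623557493749, -0.6756110183852339]], 't': [0.23761261640479853, -0.2879340838607048, 1.6792997693642686]}
side {'fx': 453.77549643243395, 'fy': 453.77549643243395, 'cx': 314.7737246676778, 'cy': 194.62233396908604, 'R': [[0.057701911792307825, 0.998331523528406, 0.002158357005787127], [0.6291259878167687, -0.034683613893449004, -0.7765291613203368], [-0.7751586810641338, 0.04616509565398788, -0.6300776167379462]], 't': [-0.04273822018980216, -0.2645952906668909, 1.5610397825876676]}
wrist {'fx': 284.26732072297887, 'fy': 284.26732072297887, 'cx': 318.8088493721246, 'cy': 198.0513977391073, 'R': [[0.3976918644318179, -0.9175181495114468, -0.0012752575566832374], [-0.8791203676025129, -0.3814457604634381, 0.28573853623705237], [-0.26265673460082545, -0.11251478632411259, -0.9583067685387971]], 't': [-0.5754795198585022, -0.0367105237589577, 0.37913463665994146]}
{'clock': 0.15, 'qpos': array([-1.28299364e+00,  2.76477111e-01,  1.50583207e+00,  3.45589572e-05,
        1.36069640e+00, -1.20977426e-01]), 'qd': array([-0.00090722, -0.00252439, -0.00413762,  0.00056046, -0.00156113,
       -0.00085425]), 'effort': array([ 5.51340800e-04, -4.17145586e+01, -2.46031845e+01, -1.38314608e-04,
        7.49232131e-03,  2.05151957e-05]), 'position': array([ 0.22852941, -0.52748153,  0.40402672]), 'ee_rot': array([-0.14302008, -0.69235896, -0.14401769,  0.69241839]), 'contact_force': array([-0.25932663, -0.03887474,  0.20911311]), 'moment': array([ 0.00375738, -0.01830489,  0.01787165]), 'width': 0.08555382776171307}
```

View pics/a_scene.png

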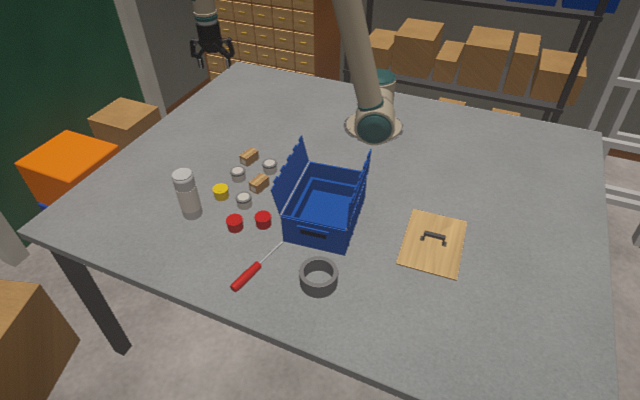

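View pics/a_side.png

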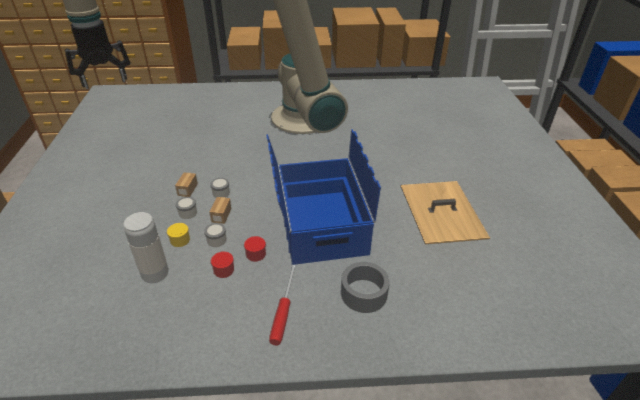

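View pics/a_wrist.png

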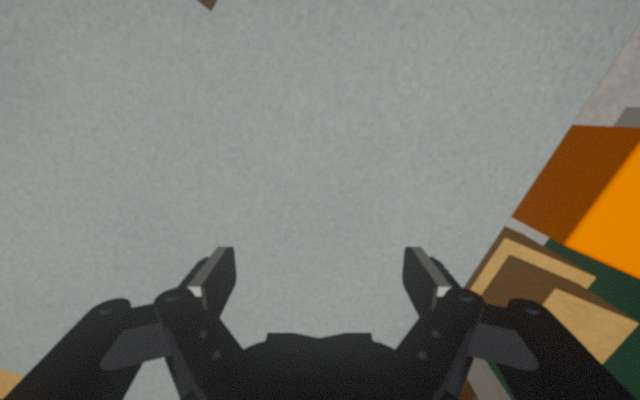

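Two cartons, three white tubs (side px ~(220,187), (186,207), (216,234)), and the red (223,264), (256,248) and yellow (178,234) look-alikes. The divider is on the bench at the left and the case is empty. Next I'll enlarge and measure.

```bash
cat > h.py <<'E'
import numpy as np, cv2
from rig import manip
from scipy.spatial.transform import Rotation as Rn
def cal(n): return manip.calibration(n)
def ray(c,u,v):
    R=np.array(c["R"]);t=np.array(c["t"])
    d=R.T@np.array([(u-c["cx"])/c["fx"],(v-c["cy"])/c["fy"],1.]); return -R.T@t,d
def onz(c,u,v,z):
    o,d=ray(c,u,v); return o+d*(z-o[2])/d[2]
def tri(c1,p1,c2,p2):
    o1,d1=ray(c1,*p1);o2,d2=ray(c2,*p2)
    s=np.linalg.lstsq(np.c_[d1,-d2],o2-o1,rcond=None)[0]
    a=o1+d1*s[0];b=o2+d2*s[1]; return (a+b)/2,np.linalg.norm(a-b)
def proj(c,X):
    x=np.array(c["R"])@X+np.array(c["t"]); return c["fx"]*x[0]/x[2]+c["cx"],c["fy"]*x[1]/x[2]+c["cy"]
def tool():
    s=manip.get_state(); q=s["ee_rot"]; return s,Rn.from_quat([q[1],q[2],q[3],q[0]])
def grab(n,name,box=None,k=1):
    im=manip.get_image(n)[:,:,::-1].copy()
    o=im if box is None else im[box[1]:box[3],box[0]:box[2]]
    cv2.imwrite(f"pics/{name}.png",cv2.resize(o,None,fx=k,fy=k,interpolation=cv2.INTER_CUBIC)); return im
def plan(gx,gy,gz,jaw,show=True):
    """grasp point to (gx,gy,gz), tool down, jaw axis at world angle jaw(deg, mod 180)"""
    s,R=tool(); M=R.as_matrix(); P=s["position"]
    cur=np.degrees(np.arctan2(M[1,1],M[0,1]))
    d=(jaw-cur+90)%180-90
    a=np.radians(cur+d); y=np.array([np.cos(a),np.sin(a),0]); x=np.array([0,0,-1.]); z=np.cross(x,y)
    T=np.c_[x,y,z]; rv=np.degrees(Rn.from_matrix(M.T@T).as_rotvec())
    tcp=np.array([gx,gy,gz])+np.array([0,0,.155])
    print("t",round(s["clock"],2),"grasp",np.round(P+M[:,0]*.155,4),"jaw",round(cur,1),"w",round(s["width"],4),"F",np.round(s["contact_force"],1),"q",np.round(s["qpos"],2))
    print(" shift in current tool axes",np.round(M.T@(tcp-P),4)," after turn",np.round(T.T@(tcp-P),4)," turn",np.round(rv,1))
E
python3 - <<'E'
from h import *
a=grab("scene","b_scene",(160,120,480,290),2.5)
b=grab("side","b_side",(120,120,500,320),2.1)
E
```

```text
(no output)
```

View pics/b_scene.png

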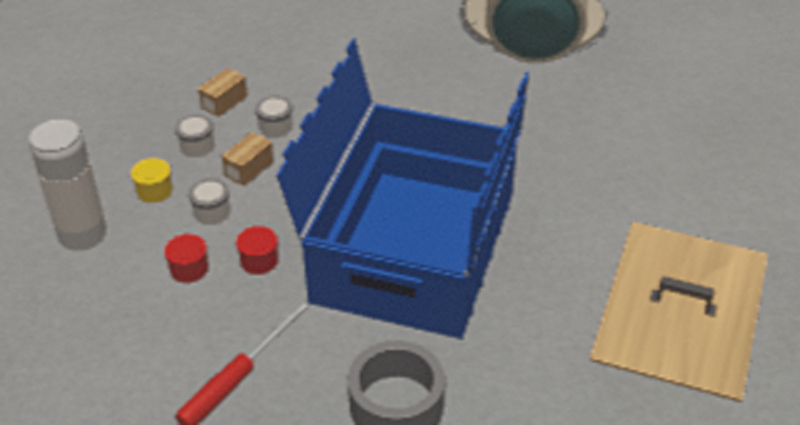

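View pics/b_side.png

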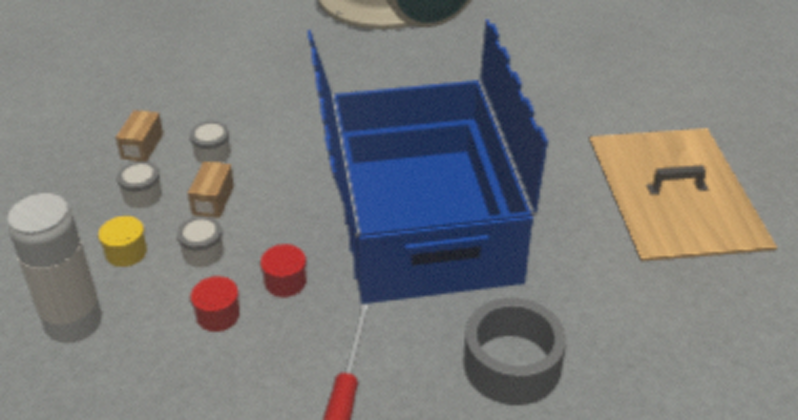

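```bash
python3 - <<'E'
from h import *
cs,cd=cal("scene"),cal("side")
S=lambda u,v:(u/2.5+160,v/2.5+120); D=lambda u,v:(u/2.1+120,v/2.1+120)
P={"NLrim":((303,238),(358,235),.105),"NRrim":((468,275),(527,215),.105),"FLrim":((372,104),(336,95),.105),
"NLb":((308,304),(363,303),0),"NRb":((463,338),(525,282),0),
"d1":((633,223),(590,136),.006),"d2":((767,254),(710,128),.006),"d3":((743,399),(775,247),.006),"d4":((591,358),(641,258),.006),
"tubA":((275,106),(210,131),.036),"tubB":((195,126),(139,175),.036),"tubC":((210,190),(201,233),.036),
"h1":((662,284),(657,173),.036),"h2":((713,297),(704,172),.036)}
for k,(s,d,z) in P.items():
    s=S(*s);d=D(*d); X,e=tri(cs,s,cd,d); print(k,np.round(X,4),round(e,4),"z-plane",np.round(onz(cs,*s,z)[:2],4),np.round(onz(cd,*d,z)[:2],4))
# colour masks
for n,c in (("scene",cs),("side",cd)):
    im=cv2.imread(f"pics/a_{n}.png"); hsv=cv2.cvtColor(im,cv2.COLOR_BGR2HSV)
    m=cv2.inRange(hsv,(8,90,60),(22,200,255)); 
    nn,l,st,ce=cv2.connectedComponentsWithStats(m)
    for i in range(1,nn):
        if st[i,4]>60: print(n,"wood",st[i],np.round(ce[i],1),np.round(onz(c,*ce[i],.02),3))
E
```

```text
NLrim [ 0.6696 -0.0482  0.0992] 0.0022 z-plane [ 0.6762 -0.0445] [ 0.6742 -0.0484]
NRrim [0.6386 0.1324 0.0879] 0.0043 z-plane [0.6568 0.1385] [0.6539 0.128 ]
FLrim [ 0.4406 -0.0705  0.1137] 0.0018 z-plane [ 0.4317 -0.0748] [ 0.4268 -0.0712]
NLb [ 0.6756 -0.0457  0.0012] 0.0047 z-plane [ 0.6776 -0.045 ] [ 0.6714 -0.0462]
NRb [ 6.517e-01  1.350e-01 -5.000e-04] 0.003 z-plane [0.654  0.1358] [0.6502 0.1348]
d1 [0.4    0.2603 0.0037] 0.0053 z-plane [0.4063 0.2615] [0.3988 0.2595]
d2 [0.4014 0.4189 0.013 ] 0.0027 z-plane [0.3957 0.4194] [0.3903 0.4234]
d3 [ 6.127e-01  4.334e-01 -3.000e-04] 0.0026 z-plane [0.6197 0.4333] [0.6172 0.4298]
d4 [0.6239 0.2728 0.0013] 0.0034 z-plane [0.6299 0.2739] [0.6261 0.271 ]
tubA [ 0.4016 -0.2344  0.0348] 0.0041 z-plane [ 0.4058 -0.232 ] [ 0.3998 -0.2351]
tubB [ 0.4804 -0.3122  0.0326] 0.0021 z-plane [ 0.4853 -0.3086] [ 0.4829 -0.3115]
tubC [ 0.5843 -0.2267  0.0327] 0.0015 z-plane [ 0.5863 -0.225 ] [ 0.5889 -0.2256]
h1 [0.5072 0.3184 0.026 ] 0.007 z-plane [0.5218 0.3202] [0.5137 0.314 ]
h2 [0.5089 0.3754 0.0285] 0.0036 z-plane [0.5189 0.3759] [0.515  0.371
[... 1372 characters left out ...]
234  0.02 ]
side wood [440  32  11  34 170] [444.5  48.6] [-0.54   0.646  0.02 ]
side wood [111  48  13  13  87] [117.4  54.4] [-0.55 -0.77  0.02]
side wood [72 54 10 15 96] [76.4 61.1] [-0.487 -0.92   0.02 ]
side wood [ 594   56   46   64 2006] [619.2  84.8] [-0.15   1.208  0.02 ]
side wood [517  95  15  13 113] [525.2  99.9] [-0.049  0.8    0.02 ]
side wood [ 556  130   84  108 3861] [609.  174.5] [0.402 0.848 0.02 ]
side wood [176 173  19  23 226] [185.7 181.3] [ 0.369 -0.334  0.02 ]
side wood [ 401  181   89   63 3448] [443.1 213.1] [0.538 0.336 0.02 ]
side wood [  0 192  14  16 130] [  5.1 197.1] [ 0.412 -0.796  0.02 ]
side wood [210 197  20  26 279] [219.8 206.6] [ 0.482 -0.229  0.02 ]
```

```bash
python3 - <<'E'
from h import *
c=cal("wrist");R=np.array(c["R"]);t=np.array(c["t"]);s,T=tool();M=T.as_matrix()
print(-R.T@t, "cam in tool",np.round(M.T@(-R.T@t-s["position"]),4)); print("cam axes in tool (rows x,y,z)",np.round(R@M,3))
for p in ((320,30),(320,200),(0,30),(639,30)): print(p,onz(c,*p,0.))
plan(0.40,-0.33,.20,90)
print("over goods");plan(0.46,-.36,.25,90)
E
```

```text
[ 0.29619944 -0.49944748  0.37333744] cam in tool [ 0.031   0.0011 -0.0733]
cam axes in tool (rows x,y,z) [[-0.     1.    -0.   ]
 [-0.286  0.     0.958]
 [ 0.958  0.     0.286]]
(320, 30) [ 0.38194757 -0.46350682  0.        ]
(320, 200) [ 0.19202124 -0.54609942  0.        ]
(0, 30) [ 0.23363439 -0.12116804  0.        ]
(639, 30) [ 0.52959001 -0.80429737  0.        ]
t 0.25 grasp [ 0.2285 -0.5274  0.2493] jaw -66.6 w 0.0855 F [ 0.3  0.3 -0.2] q [-1.28  0.28  1.51 -0.    1.36 -0.12]
 shift in current tool axes [ 0.0494 -0.1131 -0.2359]  after turn [ 0.0493 -0.1975 -0.1715]  turn [23.4  0.   0. ]
over goods
t 0.25 grasp [ 0.2285 -0.5274  0.2493] jaw -66.6 w 0.0855 F [ 0.3  0.3 -0.2] q [-1.28  0.28  1.51 -0.    1.36 -0.12]
 shift in current tool axes [-0.0006 -0.0617 -0.279 ]  after turn [-0.0007 -0.1675 -0.2315]  turn [23.4  0.   0. ]
```

Request:
arm_command(targets=[{"dp": [0, -0.019, -0.04], "turn": [0, 0, 0], "grip": 1}, {"dp": [0, -0.019, -0.04], "turn": [0, 0, 0], "grip": 1}, {"dp": [0, -0.019, -0.04], "turn": [0, 0, 0], "grip": 1}, {"dp": [0, -0.019, -0.04], "turn": [0, 0, 0], "grip": 1}, {"dp": [0, -0.019, -0.04], "turn": [0, 0, 0], "grip": 1}, {"dp": [0, -0.019, -0.04], "turn": [0, 0, 0], "grip": 1}, {"dp": [0, 0, 0], "turn": [8, 0, 0], "grip": 1}, {"dp": [0, 0, 0], "turn": [8, 0, 0], "grip": 1}])

```text
clock: 1.05
position: [0.4044, -0.3261, 0.4047]
ee_rot: [-0.045, -0.706, -0.045, 0.706]
contact_force: [0.4, 0.2, 0.4]
width: 0.0854
```

```bash
python3 - <<'E'
from h import *
c=cal("wrist"); im=grab("wrist","c1"); plan(0.38,-0.33,.2,90)
E
```

```text
t 1.1 grasp [ 0.4041 -0.3267  0.2497] jaw -83.0 w 0.0855 F [ 0.4 -0.2 -0.1] q [-0.81  0.19  1.62 -0.    1.33  0.63]
 shift in current tool axes [0.0497 0.0004 0.0243]  after turn [0.0497 0.0033 0.0241]  turn [ 7.  0. -0.]
```

View pics/c1.png

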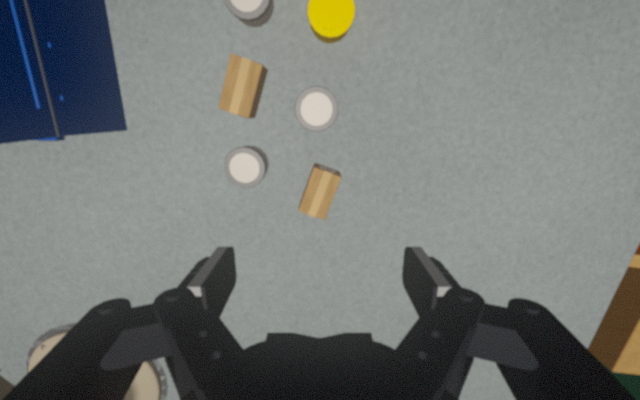

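```bash
cat >> h.py <<'E'
def goods(im,c):
    hsv=cv2.cvtColor(im,cv2.COLOR_BGR2HSV)
    wood=cv2.inRange(hsv,(8,90,120),(20,200,255)); wood[240:]=0
    for ct in cv2.findContours(wood,cv2.RETR_EXTERNAL,cv2.CHAIN_APPROX_NONE)[0]:
        if not 300<cv2.contourArea(ct)<20000: continue
        b=cv2.boxPoints(cv2.minAreaRect(ct)); w=np.array([onz(c,*p,.036)[:2] for p in b])
        e1,e2=w[1]-w[0],w[2]-w[1]; L=e1 if np.linalg.norm(e1)>np.linalg.norm(e2) else e2
        print("wood px",np.round(b.mean(0)),"xy",np.round(w.mean(0),4),"sides",np.round([np.linalg.norm(e1),np.linalg.norm(e2)],3),"long axis",round(np.degrees(np.arctan2(L[1],L[0]))%180,1))
    for nm,m in (("white",cv2.inRange(hsv,(0,0,175),(179,45,255))),("yellow",cv2.inRange(hsv,(22,150,120),(35,255,255))),("red",cv2.inRange(hsv,(0,170,80),(5,255,255)))):
        for ct in cv2.findContours(m,cv2.RETR_EXTERNAL,cv2.CHAIN_APPROX_NONE)[0]:
            if cv2.contourArea(ct)<150: continue
            (u,v),r=cv2.minEnclosingCircle(ct); x=onz(c,u,v,.036); x2=onz(c,u+r,v,.036)
            print(nm,"px",round(u),round(v),"xy",np.round(x[:2],4),"dia",round(2*np.linalg.norm(x2-x),3))
E
python3 - <<'E'
from h import *
goods(cv2.imread("pics/c1.png"),cal("wrist"))
E
```

```text
wood px [319. 193.] xy [ 0.3833 -0.3306] sides [0.059 0.035] long axis 167.0
wood px [240.  86.] xy [ 0.4947 -0.2282] sides [0.06  0.035] long axis 166.3
white px 244 167 xy [ 0.4047 -0.2372] dia 0.038
white px 316 109 xy [ 0.4817 -0.3148] dia 0.039
white px 246 1 xy [ 0.5777 -0.2309] dia 0.031
yellow px 331 14 xy [ 0.5767 -0.319 ] dia 0.053
```

```bash
python3 - <<'E'
from h import *
plan(0.383,-0.330,.024,77)
E
```

```text
t 1.1 grasp [ 0.4041 -0.3267  0.2497] jaw -83.0 w 0.0855 F [ 0.4 -0.2 -0.1] q [-0.81  0.19  1.62 -0.    1.33  0.63]
 shift in current tool axes [0.2257 0.0007 0.0213]  after turn [0.2257 0.008  0.0198]  turn [20.  0. -0.]
```

Request:
arm_command(targets=[{"dp": [0, 0, 0.007], "turn": [7, 0, 0], "grip": 1}, {"dp": [0, 0, 0.007], "turn": [7, 0, 0], "grip": 1}, {"dp": [0, 0.006, 0.006], "turn": [6, 0, 0], "grip": 1}, {"dp": [0.04, 0, 0], "turn": [0, 0, 0], "grip": 1}, {"dp": [0.04, 0, 0], "turn": [0, 0, 0], "grip": 1}, {"dp": [0.04, 0, 0], "turn": [0, 0, 0], "grip": 1}])

```text
clock: 1.7
position: [0.3826, -0.3341, 0.2839]
ee_rot: [-0.076, 0.703, -0.077, -0.702]
contact_force: [-0.2, -1.2, 0.1]
width: 0.0854
```

```bash
python3 - <<'E'
from h import *
c=cal("wrist"); im=grab("wrist","c2"); goods(im,c); plan(0.383,-0.330,.024,77)
E
```

```text
wood px [313. 206.] xy [ 0.3852 -0.3309] sides [0.034 0.056] long axis 168.5
wood px [138.  94.] xy [ 0.4947 -0.2268] sides [0.035 0.062] long axis 168.8
white px 193 209 xy [ 0.4042 -0.2363] dia 0.037
white px 260 86 xy [ 0.4822 -0.3144] dia 0.04
t 1.75 grasp [ 0.3795 -0.3307  0.1226] jaw -102.5 w 0.0854 F [-1.9  1.4 -3.3] q [-0.85  0.28  1.84 -0.    1.03  0.93]
 shift in current tool axes [ 0.0986 -0.0018 -0.0027]  after turn [ 0.0986 -0.0025 -0.0018]  turn [0.5 0.5 0.4]
```

View pics/c2.png

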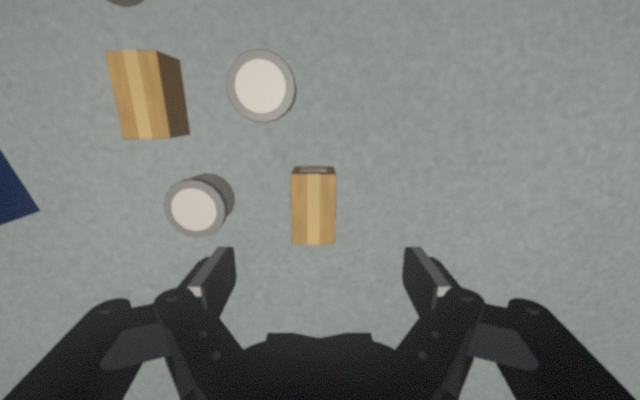

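Request:
arm_command(targets=[{"dp": [0.04, -0.001, 0], "turn": [0, 0, 0], "grip": 1}, {"dp": [0.04, -0.001, 0], "turn": [0, 0, 0], "grip": 1}, {"dp": [0.018, 0, -0.002], "turn": [0, 0, 0], "grip": 1}, {"dp": [0, 0, 0], "turn": [0, 0, 0], "grip": 1}, {"dp": [0, 0, 0], "turn": [0, 0, 0], "grip": -1}, {"dp": [0, 0, 0], "turn": [0, 0, 0], "grip": -1}, {"dp": [0, 0, 0], "turn": [0, 0, 0], "grip": -1}, {"dp": [0, 0, 0], "turn": [0, 0, 0], "grip": -1}], grip_force=50)

```text
clock: 2.55
position: [0.3856, -0.3326, 0.1883]
ee_rot: [-0.077, 0.704, -0.078, -0.702]
contact_force: [-0.2, 0.8, 4.5]
width: 0.0349
```

Request:
arm_command(targets=[{"dp": [-0.03, 0, 0], "turn": [0, 0, 0], "grip": -1}, {"dp": [-0.04, 0, 0], "turn": [0, 0, 0], "grip": -1}, {"dp": [-0.04, 0, 0], "turn": [0, 0, 0], "grip": -1}, {"dp": [-0.04, 0, 0], "turn": [0, 0, 0], "grip": -1}, {"dp": [-0.04, 0, 0], "turn": [0, 0, 0], "grip": -1}, {"dp": [-0.04, 0, 0], "turn": [0, 0, 0], "grip": -1}, {"dp": [-0.02, 0, 0], "turn": [0, 0, 0], "grip": -1}], grip_force=80)

```text
clock: 3.25
position: [0.3852, -0.3322, 0.441]
ee_rot: [-0.076, 0.705, -0.079, -0.701]
contact_force: [0.8, -0.7, -2.1]
width: 0.0342
```

```bash
python3 - <<'E'
from h import *
c=cal("wrist"); im=grab("wrist","c3"); goods(im,c); plan(0.495,0.023,.28,97.2); print(tool()[0]["position"])
a=np.radians(7.2);X=np.array([np.cos(a),np.sin(a)])
print(np.array([.5395,.029])-.045*X)
E
```

```text
wood px [319. 230.] xy [ 0.3044 -0.3169] sides [0.107 0.029] long axis 77.4
wood px [217. 106.] xy [ 0.4944 -0.2277] sides [0.035 0.06 ] long axis 169.2
white px 244 174 xy [ 0.4043 -0.2366] dia 0.039
white px 286 101 xy [ 0.4818 -0.3141] dia 0.041
white px 192 25 xy [ 0.5864 -0.2286] dia 0.041
yellow px 267 17 xy [ 0.5764 -0.3158] dia 0.057
red px 99 3 xy [ 0.6306 -0.1323] dia 0.048
t 3.3 grasp [ 0.3866 -0.3338  0.2881] jaw -102.6 w 0.0342 F [ 1.2 -0.3 -0.2] q [-0.85  0.15  1.57 -0.    1.4   0.94]
 shift in current tool axes [ 0.006  -0.3709 -0.0295]  after turn [ 0.0081 -0.3391 -0.1532]  turn [-19.8  -0.4  -0.4]
[ 0.38553045 -0.33257923  0.4431213 ]
[0.49485484 0.02336   ]
```

View pics/c3.png

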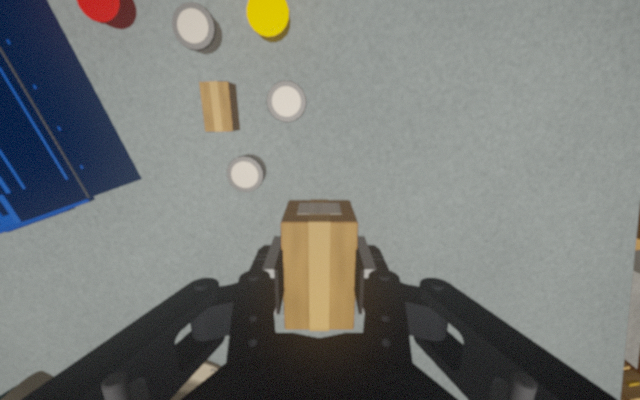

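Request:
arm_command(targets=[{"dp": [0, -0.047, -0.004], "turn": [0, 0, 0], "grip": -1}, {"dp": [0, -0.047, -0.004], "turn": [0, 0, 0], "grip": -1}, {"dp": [0, -0.047, -0.004], "turn": [0, 0, 0], "grip": -1}, {"dp": [0, -0.047, -0.004], "turn": [0, 0, 0], "grip": -1}, {"dp": [0, -0.047, -0.004], "turn": [0, 0, 0], "grip": -1}, {"dp": [0, -0.047, -0.004], "turn": [0, 0, 0], "grip": -1}, {"dp": [0, -0.047, -0.004], "turn": [0, 0, 0], "grip": -1}, {"dp": [0, -0.042, -0.002], "turn": [0, 0, 0], "grip": -1}])

```text
clock: 4.1
position: [0.4951, 0.0255, 0.4358]
ee_rot: [0.077, -0.703, 0.077, 0.703]
contact_force: [0.6, -0.9, -3.1]
width: 0.0341
```

Request:
arm_command(targets=[{"dp": [0, 0, 0], "turn": [-7, 0, 0], "grip": -1}, {"dp": [0, 0, 0], "turn": [-7, 0, 0], "grip": -1}, {"dp": [0, 0, 0], "turn": [-6, 0, 0], "grip": -1}, {"dp": [0, 0, 0], "turn": [0, 0, 0], "grip": -1}])

```text
clock: 4.5
position: [0.4948, 0.0235, 0.4357]
ee_rot: [-0.046, -0.705, -0.046, 0.706]
contact_force: [0.6, 0.2, -3.5]
width: 0.0344
```

```bash
python3 - <<'E'
from h import *
c=cal("wrist"); im=grab("wrist","c4"); plan(0.495,0.023,.28,97.2)
ctr=np.array([.5395,.029]);a=np.radians(7.2);X=np.array([np.cos(a),np.sin(a)]);Y=np.array([-X[1],X[0]])
for z,hx,hy,col in ((.105,.125,.092,(0,255,255)),(.005,.11,.077,(0,255,0)),(.049,.11,.077,(255,0,255))):
    pts=[proj(c,np.r_[ctr+sx*hx*X+sy*hy*Y,z]) for sx,sy in((1,1),(1,-1),(-1,-1),(-1,1))]
    cv2.polylines(im,[np.int32(np.round(pts))],True,col,1)
cv2.imwrite("pics/c4o.png",im)
E
```

```text
t 4.55 grasp [0.4946 0.0234 0.2809] jaw -82.7 w 0.0342 F [ 0.3 -0.1 -2.1] q [-0.09  0.14  1.61 -0.    1.4   1.35]
 shift in current tool axes [ 0.0009  0.0004 -0.0001]  after turn [ 0.0009  0.0004 -0.0001]  turn [0.1 0.1 0. ]
```

View pics/c4o.png

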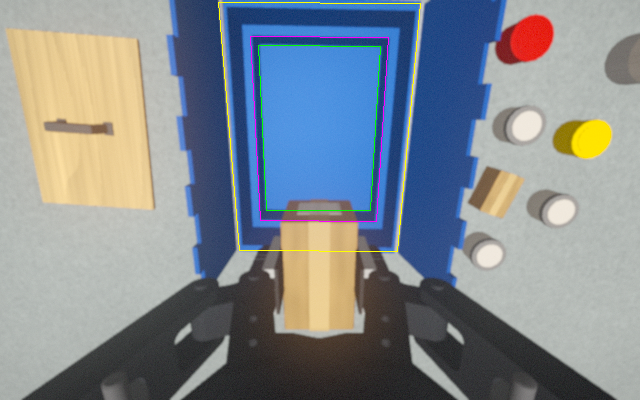

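View pics/c4.png

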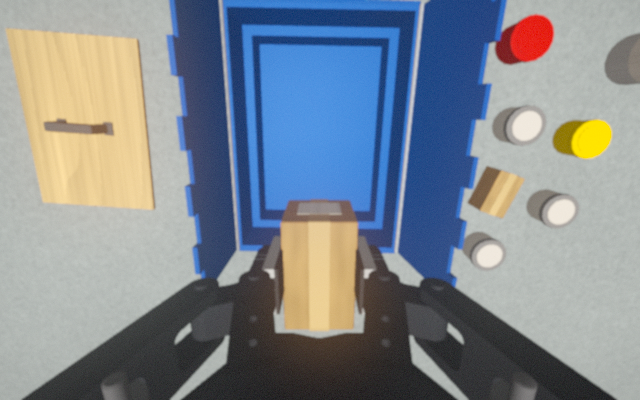

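Request:
arm_command(targets=[{"dp": [0.045, 0, 0], "turn": [0, 0, 0], "grip": -1}, {"dp": [0.045, 0, 0], "turn": [0, 0, 0], "grip": -1}, {"dp": [0.045, 0, 0], "turn": [0, 0, 0], "grip": -1}, {"dp": [0.045, 0, 0], "turn": [0, 0, 0], "grip": -1}, {"dp": [0.04, 0, 0], "turn": [0, 0, 0], "grip": -1}, {"dp": [0.018, 0, 0], "turn": [0, 0, 0], "grip": -1}, {"dp": [0, 0, 0], "turn": [0, 0, 0], "grip": -1}])

```text
clock: 5.25
position: [0.4943, 0.023, 0.1963]
ee_rot: [-0.045, -0.704, -0.045, 0.708]
contact_force: [0.3, -1.1, -1.4]
width: 0.034
```

```bash
python3 - <<'E'
from h import *
plan(0.495,0.023,.038,97.2)
E
```

```text
t 5.25 grasp [0.4934 0.0231 0.0413] jaw -82.7 w 0.034 F [ 0.3 -1.1 -1.4] q [-0.09  0.37  1.96 -0.    0.81  1.35]
 shift in current tool axes [ 0.0033  0.0001 -0.0007]  after turn [ 0.0033  0.0001 -0.0007]  turn [0.1 0.3 0.1]
```

Lower 3 mm more, open part-way, then rise.

Request:
arm_command(targets=[{"dp": [0.002, 0, 0], "turn": [0, 0, 0], "grip": -1}, {"dp": [0.001, 0, 0], "turn": [0, 0, 0], "grip": -1}, {"dp": [0, 0, 0], "turn": [0, 0, 0], "grip": 0.3}, {"dp": [0, 0, 0], "turn": [0, 0, 0], "grip": 0.3}, {"dp": [0, 0, 0], "turn": [0, 0, 0], "grip": 0.3}, {"dp": [-0.03, 0, 0], "turn": [0, 0, 0], "grip": 0.3}, {"dp": [-0.045, 0, 0], "turn": [0, 0, 0], "grip": 0.3}, {"dp": [-0.045, 0, 0], "turn": [0, 0, 0], "grip": 1}])

```text
clock: 6.05
position: [0.495, 0.0233, 0.3171]
ee_rot: [-0.046, -0.705, -0.046, 0.706]
contact_force: [1.5, 0.2, -0.7]
width: 0.0684
```

Request:
arm_command(targets=[{"dp": [-0.045, 0, 0], "turn": [0, 0, 0], "grip": 1}, {"dp": [-0.045, 0, 0], "turn": [0, 0, 0], "grip": 1}, {"dp": [-0.03, 0, 0], "turn": [0, 0, 0], "grip": 1}])

```text
clock: 6.35
position: [0.4952, 0.0233, 0.4398]
ee_rot: [0.046, 0.708, 0.045, -0.704]
contact_force: [-0.3, -0.1, 0.7]
width: 0.0851
```

```bash
python3 - <<'E'
from h import *
c=cal("wrist"); im=grab("wrist","c5"); goods(im,c); plan(.494,-.228,.25,79)
E
```

```text
wood px [494. 194.] xy [ 0.4964 -0.2193] sides [0.057 0.055] long axis 176.2
wood px [ 83. 121.] xy [0.5116 0.3269] sides [0.15  0.228] long axis 3.4
white px 486 386 xy [ 0.1672 -0.3082] dia 0.1
white px 152 386 xy [0.0947 0.2553] dia 0.1
white px 566 199 xy [ 0.5031 -0.3183] dia 0.582
white px 324 166 xy [0.5046 0.0153] dia 0.526
white px 85 196 xy [0.4221 0.3337] dia 0.582
yellow px 578 140 xy [ 0.581  -0.3044] dia 0.073
red px 520 43 xy [ 0.6801 -0.1932] dia 0.07
t 6.4 grasp [0.4983 0.023  0.289 ] jaw -82.6 w 0.0856 F [1.6 0.6 2.5] q [-0.09  0.13  1.6  -0.    1.4   1.35]
 shift in current tool axes [0.0393 0.2487 0.0352]  after turn [ 0.0389  0.247  -0.0458]  turn [18.4 -0.8 -0.1]
```

View pics/c5.png

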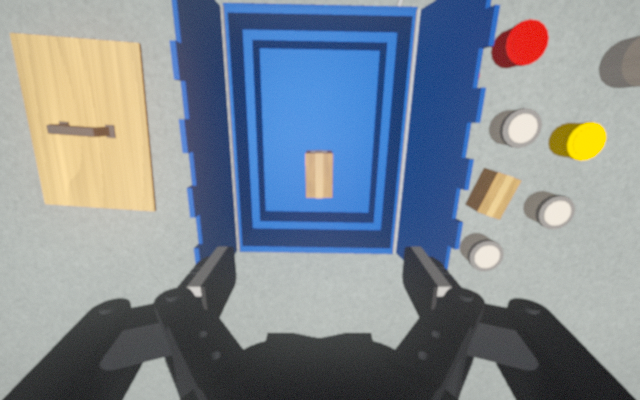

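Request:
arm_command(targets=[{"dp": [0, 0.049, 0.007], "turn": [0, 0, 0], "grip": 0.4}, {"dp": [0, 0.049, 0.007], "turn": [0, 0, 0], "grip": 0.4}, {"dp": [0, 0.049, 0.007], "turn": [0, 0, 0], "grip": 0.4}, {"dp": [0, 0.049, 0.007], "turn": [0, 0, 0], "grip": 0.4}, {"dp": [0.02, 0.049, 0.007], "turn": [6, 0, 0], "grip": 0.4}, {"dp": [0.04, 0, 0], "turn": [6, 0, 0], "grip": 0.4}, {"dp": [0.04, 0, 0], "turn": [7, 0, 0], "grip": 0.4}, {"dp": [0, 0, 0], "turn": [0, 0, 0], "grip": 0.4}])

```text
clock: 7.2
position: [0.49, -0.2205, 0.332]
ee_rot: [0.074, -0.7, 0.07, 0.707]
contact_force: [-0.2, 1.8, -0.3]
width: 0.0596
```

```bash
python3 - <<'E'
from h import *
c=cal("wrist"); im=grab("wrist","c6"); goods(im,c); plan(.4945,-.2275,.024,78)
E
```

```text
wood px [335. 181.] xy [ 0.4941 -0.2365] sides [0.018 0.059] long axis 173.6
wood px [315. 181.] xy [ 0.4981 -0.2184] sides [0.016 0.059] long axis 171.0
white px 548 292 xy [ 0.3275 -0.4396] dia 0.038
white px 351 264 xy [ 0.4036 -0.2366] dia 0.038
white px 468 249 xy [ 0.3973 -0.3569] dia 0.042
white px 597 247 xy [ 0.3734 -0.487 ] dia 0.031
white px 449 218 xy [ 0.436  -0.3407] dia 0.043
white px 417 178 xy [ 0.4829 -0.3138] dia 0.04
white px 470 80 xy [ 0.5597 -0.3675] dia 0.033
white px 306 82 xy [ 0.5864 -0.2282] dia 0.05
white px 440 75 xy [ 0.5693 -0.342 ] dia 0.056
white px 310 164 xy [ 0.516  -0.2173] dia 0.307
yellow px 407 66 xy [ 0.5815 -0.315 ] dia 0.056
red px 181 44 xy [ 0.6369 -0.1328] dia 0.055
t 7.25 grasp [ 0.4905 -0.2203  0.18  ] jaw -101.5 w 0.0598 F [ 0.5  0.7 -0.6] q [-0.55  0.27  1.69 -0.    1.18  1.22]
 shift in current tool axes [ 0.156   0.0063 -0.0053]  after turn [ 0.156   0.0059 -0.0045]  turn [0.5 0.3 0.1]
```

View pics/c6.png

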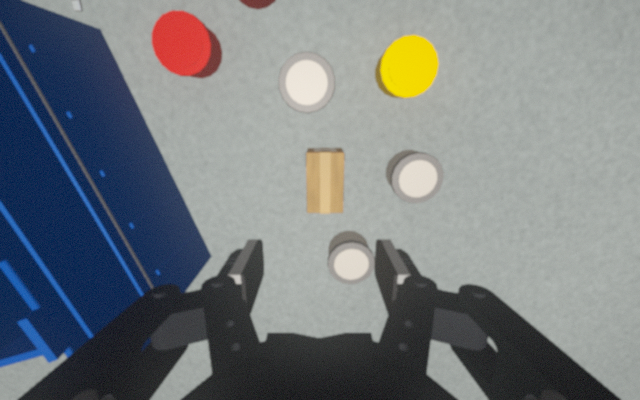

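Request:
arm_command(targets=[{"dp": [0.04, 0.003, -0.002], "turn": [0, 0, 0], "grip": 0.4}, {"dp": [0.04, 0.003, -0.002], "turn": [0, 0, 0], "grip": 0.4}, {"dp": [0.04, 0, -0.001], "turn": [0, 0, 0], "grip": 0.4}, {"dp": [0.034, 0, 0], "turn": [0, 0, 0], "grip": 0.4}, {"dp": [0, 0, 0], "turn": [0, 0, 0], "grip": 0.4}, {"dp": [0, 0, 0], "turn": [0, 0, 0], "grip": -1}, {"dp": [0, 0, 0], "turn": [0, 0, 0], "grip": -1}, {"dp": [0, 0, 0], "turn": [0, 0, 0], "grip": -1}], grip_force=80)

```text
clock: 8.05
position: [0.4975, -0.2286, 0.1862]
ee_rot: [-0.07, 0.706, -0.072, -0.701]
contact_force: [0.8, 1.9, 6.7]
width: 0.0344
```

```bash
python3 - <<'E'
from h import *
plan(.4945,-.2275,.024,78)
a=np.radians(7.2);X=np.array([np.cos(a),np.sin(a)])
print(np.array([.5395,.029])+.045*X)
E
```

```text
t 8.05 grasp [ 0.4984 -0.2291  0.0312] jaw -101.5 w 0.0344 F [0.8 1.9 6.7] q [-0.56  0.44  1.86  0.    0.83  1.21]
 shift in current tool axes [ 0.0071 -0.0005  0.0032]  after turn [ 0.0072 -0.0004  0.0032]  turn [ 0.5 -0.4 -0.1]
[0.58414516 0.03464   ]
```

Request:
arm_command(targets=[{"dp": [-0.03, 0, 0], "turn": [0, 0, 0], "grip": -1}, {"dp": [-0.045, 0, 0], "turn": [0, 0, 0], "grip": -1}, {"dp": [-0.045, 0, 0], "turn": [0, 0, 0], "grip": -1}, {"dp": [-0.045, 0, 0], "turn": [0, 0, 0], "grip": -1}, {"dp": [-0.045, 0, 0], "turn": [0, 0, 0], "grip": -1}, {"dp": [-0.045, 0, 0], "turn": [0, 0, 0], "grip": -1}, {"dp": [0, 0, 0], "turn": [0, 0, 0], "grip": -1}, {"dp": [0, 0, 0], "turn": [0, 0, 0], "grip": -1}])

```text
clock: 8.85
position: [0.4955, -0.2277, 0.4397]
ee_rot: [-0.071, 0.705, -0.072, -0.702]
contact_force: [-0.1, 0.2, -4.6]
width: 0.0345
```

```bash
python3 - <<'E'
from h import *
plan(.584,.0345,.28,97.2)
E
```

```text
t 8.85 grasp [ 0.4959 -0.228   0.2847] jaw -101.6 w 0.0345 F [-0.1  0.2 -4.6] q [-0.56  0.21  1.51 -0.    1.42  1.21]
 shift in current tool axes [ 0.0044 -0.2746 -0.0342]  after turn [ 0.0047 -0.249  -0.1207]  turn [-18.8  -0.2  -0.1]
```

Request:
arm_command(targets=[{"dp": [0, -0.046, -0.006], "turn": [0, 0, 0], "grip": -1}, {"dp": [0, -0.046, -0.006], "turn": [0, 0, 0], "grip": -1}, {"dp": [0, -0.046, -0.006], "turn": [0, 0, 0], "grip": -1}, {"dp": [0, -0.046, -0.006], "turn": [0, 0, 0], "grip": -1}, {"dp": [0, -0.046, -0.005], "turn": [0, 0, 0], "grip": -1}, {"dp": [0, -0.045, -0.005], "turn": [-6, 0, 0], "grip": -1}, {"dp": [0, 0, 0], "turn": [-7, 0, 0], "grip": -1}, {"dp": [0, 0, 0], "turn": [-6, 0, 0], "grip": -1}])

```text
clock: 9.65
position: [0.5841, 0.0365, 0.4349]
ee_rot: [-0.048, -0.703, -0.049, 0.708]
contact_force: [-0.9, -1.0, -2.7]
width: 0.0346
```

Request:
arm_command(targets=[{"dp": [0, 0, 0], "turn": [0, 0, 0], "grip": -1}, {"dp": [0, 0, 0], "turn": [0, 0, 0], "grip": -1}])

```text
clock: 9.85
position: [0.5841, 0.0346, 0.4362]
ee_rot: [-0.045, -0.704, -0.045, 0.707]
contact_force: [-0.3, -0.7, -3.3]
width: 0.0347
```

```bash
python3 - <<'E'
from h import *
plan(.584,.0345,.28,97.2); grab("wrist","c7")
E
```

```text
t 9.85 grasp [0.5836 0.0346 0.2812] jaw -82.7 w 0.0347 F [-0.3 -0.7 -3.3] q [-0.06  0.28  1.43 -0.    1.44  1.38]
 shift in current tool axes [0.0012 0.     0.0001]  after turn [0.0012 0.     0.0001]  turn [0.1 0.2 0. ]
```

View pics/c7.png

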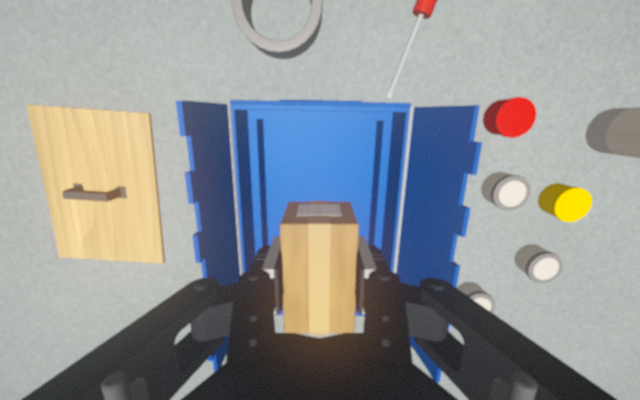

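Request:
arm_command(targets=[{"dp": [0.045, 0, 0], "turn": [0, 0, 0], "grip": -1}, {"dp": [0.045, 0, 0], "turn": [0, 0, 0], "grip": -1}, {"dp": [0.045, 0, 0], "turn": [0, 0, 0], "grip": -1}, {"dp": [0.045, 0, 0], "turn": [0, 0, 0], "grip": -1}, {"dp": [0.04, 0, 0], "turn": [0, 0, 0], "grip": -1}, {"dp": [0.02, 0, 0], "turn": [0, 0, 0], "grip": -1}, {"dp": [0.002, 0, 0], "turn": [0, 0, 0], "grip": -1}, {"dp": [0, 0, 0], "turn": [0, 0, 0], "grip": -1}])

```text
clock: 10.7
position: [0.5847, 0.0342, 0.1959]
ee_rot: [-0.045, -0.705, -0.045, 0.706]
contact_force: [0.6, -0.5, -3.1]
width: 0.0344
```

```bash
python3 - <<'E'
from h import *
plan(.584,.0345,.036,97.2)
E
```

```text
t 10.7 grasp [0.5846 0.0341 0.0409] jaw -82.7 w 0.0344 F [ 0.6 -0.5 -3.1] q [-0.06  0.48  1.76 -0.    0.9   1.38]
 shift in current tool axes [ 0.0049 -0.0004  0.0007]  after turn [ 0.0049 -0.0004  0.0007]  turn [0.1 0.  0. ]
```

Request:
arm_command(targets=[{"dp": [0.003, 0, 0], "turn": [0, 0, 0], "grip": -1}, {"dp": [0.001, 0, 0], "turn": [0, 0, 0], "grip": -1}, {"dp": [0, 0, 0], "turn": [0, 0, 0], "grip": 0.3}, {"dp": [0, 0, 0], "turn": [0, 0, 0], "grip": 0.3}, {"dp": [0, 0, 0], "turn": [0, 0, 0], "grip": 0.3}, {"dp": [-0.03, 0, 0], "turn": [0, 0, 0], "grip": 0.3}, {"dp": [-0.045, 0, 0], "turn": [0, 0, 0], "grip": 0.3}, {"dp": [-0.045, 0, 0], "turn": [0, 0, 0], "grip": 0.5}])

```text
clock: 11.5
position: [0.5842, 0.0346, 0.3131]
ee_rot: [-0.046, -0.705, -0.046, 0.706]
contact_force: [0.5, 0.3, 0.7]
width: 0.0638
```

Request:
arm_command(targets=[{"dp": [-0.045, 0, 0], "turn": [0, 0, 0], "grip": 0}, {"dp": [-0.045, 0, 0], "turn": [0, 0, 0], "grip": 0}, {"dp": [-0.03, 0, 0], "turn": [0, 0, 0], "grip": 0}, {"dp": [0, 0, 0], "turn": [0, 0, 0], "grip": 0}])

```text
clock: 11.9
position: [0.5852, 0.0347, 0.4381]
ee_rot: [0.046, 0.71, 0.045, -0.701]
contact_force: [0.8, 0.1, 0.5]
width: 0.0425
```

```bash
python3 - <<'E'
from h import *
plan(.513,.347,.2,4); grab("wrist","c8"); grab("side","c8s",(120,100,520,320),2)
E
```

```text
t 11.9 grasp [0.587  0.0345 0.2831] jaw -82.6 w 0.0425 F [0.8 0.1 0.5] q [-0.06  0.27  1.43 -0.    1.43  1.38]
 shift in current tool axes [ 0.082  -0.3192  0.0322]  after turn [ 0.0831 -0.0502 -0.3166]  turn [-86.6  -0.4  -0.6]
```

View pics/c8.png

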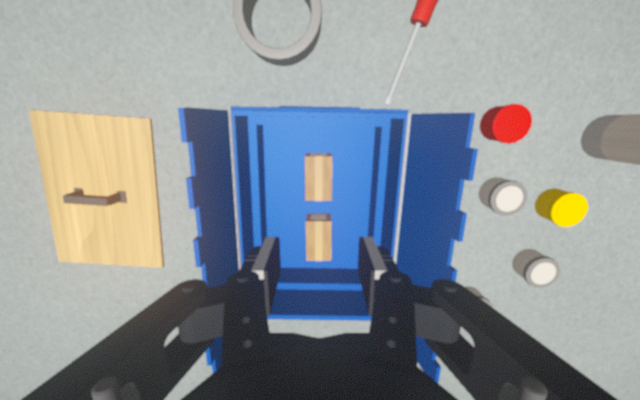

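View pics/c8s.png

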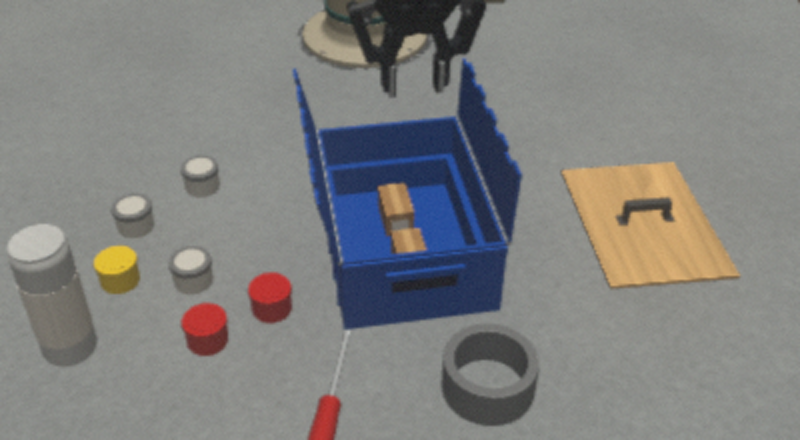

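Request:
arm_command(targets=[{"dp": [0, -0.046, 0.004], "turn": [0, 0, 0], "grip": 0}, {"dp": [0, -0.046, 0.004], "turn": [0, 0, 0], "grip": 0}, {"dp": [0, -0.046, 0.004], "turn": [0, 0, 0], "grip": 0}, {"dp": [0, -0.046, 0.004], "turn": [0, 0, 0], "grip": 0}, {"dp": [0, -0.046, 0.004], "turn": [0, 0, 0], "grip": 0}, {"dp": [0, -0.046, 0.004], "turn": [0, 0, 0], "grip": 0}, {"dp": [0, -0.043, 0.005], "turn": [0, 0, 0], "grip": 0}, {"dp": [0, 0, 0], "turn": [-8, 0, 0], "grip": 0}])

```text
clock: 12.8
position: [0.5125, 0.3519, 0.4292]
ee_rot: [-0.097, -0.699, -0.099, 0.702]
contact_force: [1.2, -1.0, -0.4]
width: 0.0427
```

Request:
arm_command(targets=[{"dp": [0, 0, 0], "turn": [-8, 0, 0], "grip": 0}, {"dp": [0, 0, 0], "turn": [-8, 0, 0], "grip": 0}, {"dp": [0, 0, 0], "turn": [-8, 0, 0], "grip": 0}, {"dp": [0, 0, 0], "turn": [-8, 0, 0], "grip": 0}, {"dp": [0, 0, 0], "turn": [-8, 0, 0], "grip": 0}, {"dp": [0, 0, 0], "turn": [-8, 0, 0], "grip": 0}, {"dp": [0, 0, 0], "turn": [-8, 0, 0], "grip": 0}, {"dp": [0, 0, 0], "turn": [-8, 0, 0], "grip": 0}])

```text
clock: 13.6
position: [0.5142, 0.347, 0.4295]
ee_rot: [-0.453, -0.541, -0.454, 0.544]
contact_force: [0.7, 0.3, 0.4]
width: 0.0424
```

Request:
arm_command(targets=[{"dp": [0.03, 0, 0], "turn": [-8, 0, 0], "grip": 0}, {"dp": [0.03, 0, 0], "turn": [-7, 0, 0], "grip": 0}, {"dp": [0, 0, 0], "turn": [0, 0, 0], "grip": 0}, {"dp": [0, 0, 0], "turn": [0, 0, 0], "grip": 0}])

```text
clock: 14.0
position: [0.5144, 0.3471, 0.3705]
ee_rot: [0.518, 0.48, 0.519, -0.482]
contact_force: [0.7, -0.4, 0.6]
width: 0.0424
```

```bash
python3 - <<'E'
from h import *
plan(.511,.347,.03,3); grab("wrist","d1")
E
```

```text
t 14.0 grasp [0.5139 0.3468 0.2155] jaw 4.3 w 0.0424 F [ 0.7 -0.4  0.6] q [ 0.48  0.36  1.46 -0.    1.32  0.41]
 shift in current tool axes [ 0.1855 -0.0028 -0.0005]  after turn [ 1.855e-01 -3.400e-03 -1.000e-04]  turn [1.3 0.1 0.2]
```

View pics/d1.png

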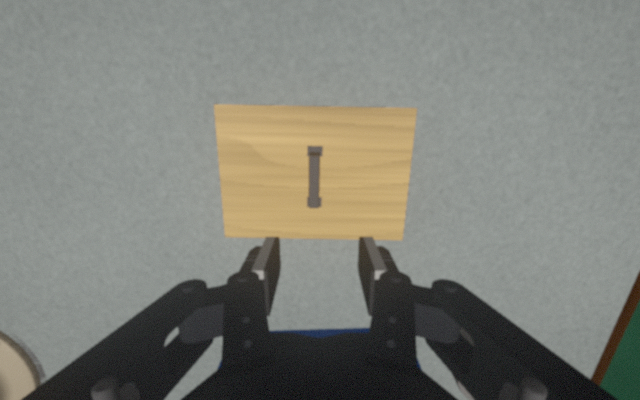

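```bash
python3 - <<'E'
from h import *
c=cal("wrist"); im=cv2.imread("pics/d1.png")
q=np.array([onz(c,*p,.006)[:2] for p in ((214.5,104),(415.5,108),(403,240.5),(226,237))])
print(q.round(4),"ctr",q.mean(0).round(4),"edges",[round(np.linalg.norm(q[i]-q[i-1]),4) for i in range(4)])
for i,j in((0,1),(3,2)): d=q[j]-q[i]; print(np.degrees(np.arctan2(d[1],d[0]))%180)
m=cv2.inRange(im,(0,0,0),(110,110,110)); m[:135]=0;m[220:]=0;m[:,:290]=0;m[:,340:]=0
ct=max(cv2.findContours(m,0,1)[0],key=cv2.contourArea); r=cv2.minAreaRect(ct);print(r)
b=cv2.boxPoints(r);w=np.array([onz(c,*p,.036)[:2] for p in b]);print(w.mean(0).round(4),w.round(4))
E
```

```text
[[0.3929 0.42  ]
 [0.618  0.4327]
 [0.63   0.2705]
 [0.4029 0.2583]] ctr [0.511  0.3454] edges [np.float64(0.162), np.float64(0.2255), np.float64(0.1626), np.float64(0.2275)]
3.2252571421512366
3.087572558517869
((314.5, 176.5), (11.0, 59.0), 0.0)
[0.5105 0.3514] [[0.5067 0.318 ]
 [0.5023 0.3838]
 [0.514  0.3847]
 [0.519  0.3189]]
```

Request:
arm_command(targets=[{"dp": [0.045, -0.003, 0.001], "turn": [1, 0, 0], "grip": 0}, {"dp": [0.045, 0, 0], "turn": [0, 0, 0], "grip": 0}, {"dp": [0.045, 0, 0], "turn": [0, 0, 0], "grip": 0}, {"dp": [0.045, 0, 0], "turn": [0, 0, 0], "grip": 0}, {"dp": [0, 0, 0], "turn": [0, 0, 0], "grip": 0}, {"dp": [0, 0, 0], "turn": [0, 0, 0], "grip": 0}])

```text
clock: 14.65
position: [0.5125, 0.3464, 0.1931]
ee_rot: [0.515, 0.485, 0.514, -0.485]
contact_force: [0.3, 0.0, 0.7]
width: 0.043
```

```bash
python3 - <<'E'
from h import *
plan(.511,.3455,.032,3.2);grab("side","d2",(380,140,520,260),5)
E
```

```text
t 14.65 grasp [0.5127 0.3464 0.0381] jaw 3.4 w 0.043 F [0.3 0.  0.7] q [ 0.48  0.52  1.69 -0.    0.93  0.42]
 shift in current tool axes [ 0.0061 -0.0016  0.0008]  after turn [ 0.0061 -0.0015  0.0008]  turn [ 0.2 -0.  -0.1]
```

View pics/d2.png

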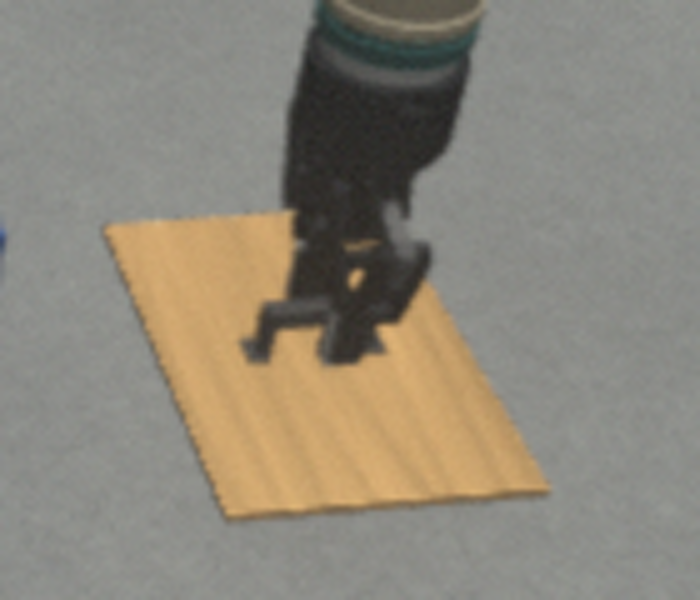

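Request:
arm_command(targets=[{"dp": [0.006, -0.001, 0.001], "turn": [0, 0, 0], "grip": 0}, {"dp": [0, 0, 0], "turn": [0, 0, 0], "grip": 0}, {"dp": [0, 0, 0], "turn": [0, 0, 0], "grip": -1}, {"dp": [0, 0, 0], "turn": [0, 0, 0], "grip": -1}, {"dp": [0, 0, 0], "turn": [0, 0, 0], "grip": -1}, {"dp": [0, 0, 0], "turn": [0, 0, 0], "grip": -1}], grip_force=110)

```text
clock: 15.3
position: [0.5107, 0.345, 0.1871]
ee_rot: [0.515, 0.485, 0.515, -0.485]
contact_force: [-1.3, -0.5, 6.3]
width: 0.0097
```

```bash
python3 - <<'E'
from h import *
plan(.511,.3455,.032,3.2)
E
```

```text
t 15.3 grasp [0.5108 0.345  0.0321] jaw 3.4 w 0.0097 F [-1.3 -0.5  6.3] q [0.48 0.52 1.7  0.   0.92 0.42]
 shift in current tool axes [ 0.0001  0.0003 -0.0005]  after turn [ 0.0001  0.0003 -0.0005]  turn [ 0.2 -0.  -0. ]
```

Request:
arm_command(targets=[{"dp": [-0.02, 0, 0], "turn": [0, 0, 0], "grip": -1}, {"dp": [-0.03, 0, 0], "turn": [0, 0, 0], "grip": -1}, {"dp": [-0.04, 0, 0], "turn": [0, 0, 0], "grip": -1}, {"dp": [-0.04, 0, 0], "turn": [0, 0, 0], "grip": -1}, {"dp": [-0.04, 0, 0], "turn": [0, 0, 0], "grip": -1}, {"dp": [-0.04, 0, 0], "turn": [0, 0, 0], "grip": -1}, {"dp": [-0.04, 0, 0], "turn": [0, 0, 0], "grip": -1}, {"dp": [0, 0, 0], "turn": [0, 0, 0], "grip": -1}])

```text
clock: 16.1
position: [0.5115, 0.3454, 0.4424]
ee_rot: [0.516, 0.489, 0.513, -0.481]
contact_force: [0.5, 0.1, -1.4]
width: 0.0097
```

```bash
python3 - <<'E'
from h import *
plan(.5395,.029,.28,7.2);grab("wrist","d3");grab("side","d3s")
E
```

```text
t 16.1 grasp [0.5132 0.3462 0.2874] jaw 3.4 w 0.0097 F [ 0.5  0.1 -1.4] q [ 0.48  0.32  1.35 -0.    1.46  0.42]
 shift in current tool axes [0.0059 0.009  0.3175]  after turn [ 0.0074 -0.0119  0.3174]  turn [-3.8 -0.3 -0.7]
```

View pics/d3.png

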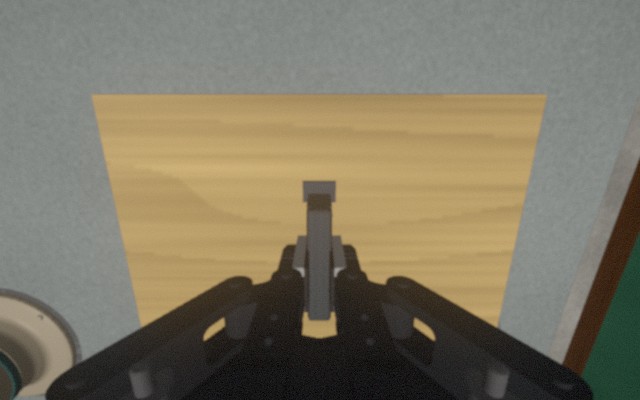

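View pics/d3s.png

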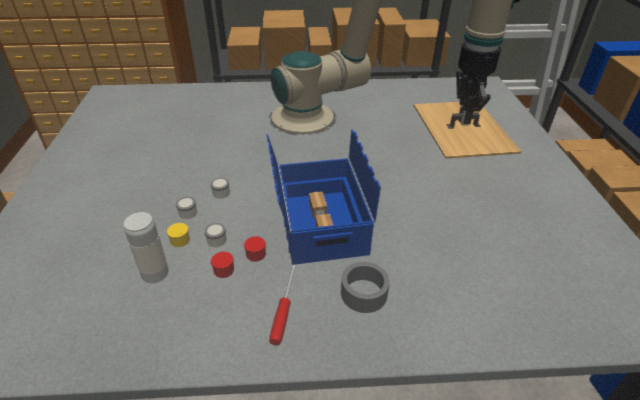

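```bash
python3 - <<'E'
from h import *
c=cal("wrist");s,T=tool();M=T.as_matrix();g=s["position"]+M[:,0]*.155;z=g[2]-.026
for p in((92,94),(547,94),(139,322),(500,322)): print(np.round(M.T@(onz(c,*p,z)-g),4))
E
```

```text
[ 0.0259 -0.1117 -0.081 ]
[ 0.0262  0.1143 -0.081 ]
[ 0.0259 -0.1129  0.0548]
[0.0261 0.1157 0.0549]
```

Request:
arm_command(targets=[{"dp": [0, 0, 0.03], "turn": [0, 0, 0], "grip": -1}, {"dp": [0, 0.001, 0.045], "turn": [0, 0, 0], "grip": -1}, {"dp": [0, 0.001, 0.045], "turn": [0, 0, 0], "grip": -1}, {"dp": [0, 0.001, 0.045], "turn": [0, 0, 0], "grip": -1}, {"dp": [0, 0.001, 0.045], "turn": [0, 0, 0], "grip": -1}, {"dp": [0, 0.001, 0.045], "turn": [0, 0, 0], "grip": -1}, {"dp": [0, 0.001, 0.04], "turn": [-2, 0, 0], "grip": -1}, {"dp": [0, 0.001, 0.022], "turn": [-1.8, 0, 0], "grip": -1}])

```text
clock: 17.0
position: [0.5367, 0.026, 0.4331]
ee_rot: [0.529, 0.466, 0.531, -0.469]
contact_force: [0.1, -0.1, -1.9]
width: 0.0097
```

Request:
arm_command(targets=[{"dp": [0, 0, 0], "turn": [0, 0, 0], "grip": -1}, {"dp": [0, 0, 0], "turn": [0, 0, 0], "grip": -1}, {"dp": [0, 0, 0], "turn": [0, 0, 0], "grip": -1}])

```text
clock: 17.3
position: [0.5371, 0.0298, 0.4346]
ee_rot: [0.53, 0.467, 0.532, -0.468]
contact_force: [-2.1, 0.3, -2.3]
width: 0.0096
```

```bash
python3 - <<'E'
from h import *
plan(.538,.029,.28,7.2);grab("wrist","d4")
E
```

```text
t 17.3 grasp [0.5366 0.0299 0.2796] jaw 7.3 w 0.0096 F [-2.1  0.3 -2.3] q [-0.07  0.2   1.53  0.    1.41 -0.2 ]
 shift in current tool axes [-0.0004  0.0008  0.0009]  after turn [-0.0004  0.0008  0.0009]  turn [ 0.1 -0.1  0.1]
```

View pics/d4.png

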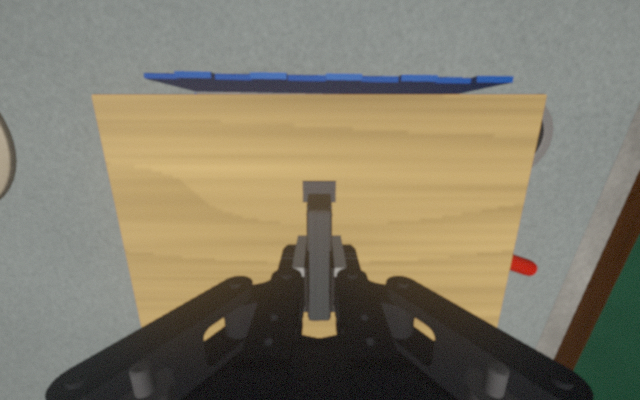

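Request:
arm_command(targets=[{"dp": [0.03, 0.0008, 0.0009], "turn": [0, 0, 0], "grip": -1}, {"dp": [0.035, 0, 0], "turn": [0, 0, 0], "grip": -1}, {"dp": [0.035, 0, 0], "turn": [0, 0, 0], "grip": -1}, {"dp": [0.035, 0, 0], "turn": [0, 0, 0], "grip": -1}, {"dp": [0, 0, 0], "turn": [0, 0, 0], "grip": -1}, {"dp": [0, 0, 0], "turn": [0, 0, 0], "grip": -1}])

```text
clock: 17.95
position: [0.5384, 0.029, 0.3011]
ee_rot: [0.531, 0.467, 0.531, -0.467]
contact_force: [0.9, 0.3, -1.8]
width: 0.0096
```

```bash
python3 - <<'E'
from h import *
plan(.538,.029,.081,7.2);grab("wrist","d5");grab("side","d5s",(220,100,460,280),3)
E
```

```text
t 17.95 grasp [0.5383 0.029  0.1461] jaw 7.3 w 0.0096 F [ 0.9  0.3 -1.8] q [-0.08  0.3   1.74  0.    1.1  -0.2 ]
 shift in current tool axes [ 0.0651 -0.0004 -0.0001]  after turn [ 0.0651 -0.0004 -0.0001]  turn [ 0.1 -0.   0. ]
```

View pics/d5.png

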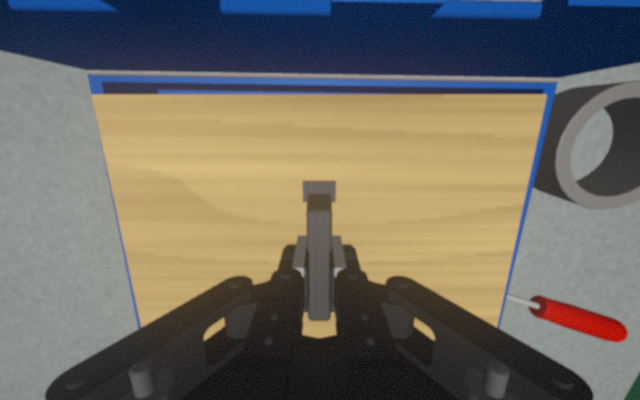

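View pics/d5s.png

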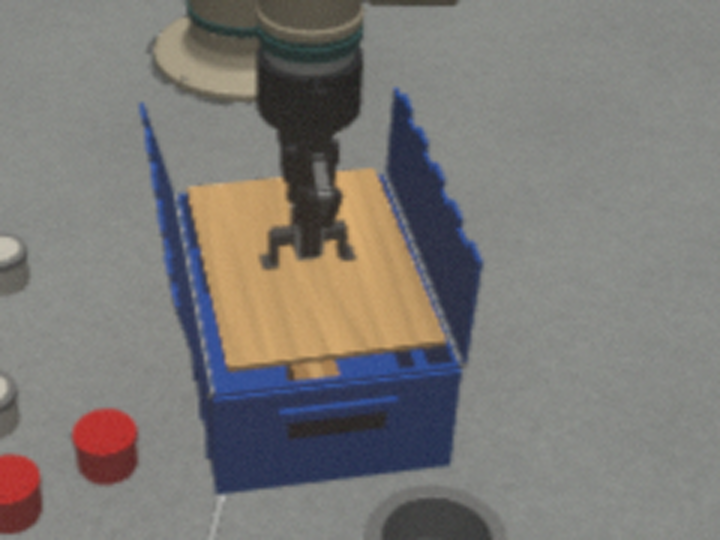

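```bash
python3 - <<'E'
from h import *
c=cal("wrist");s,T=tool();M=T.as_matrix();g=s["position"]+M[:,0]*.155
for p in((88,75),(556,82)):
    x=onz(c,*p,.105); print(x.round(4),np.round(M.T@(x-g),4))
for p in((92,94),(547,94),(139,322),(500,322)): print(np.round(M.T@(onz(c,*p,g[2]-.026)-g),4))
E
```

```text
[0.4054 0.1037 0.105 ] [ 0.0424 -0.1241 -0.0916]
[0.6586 0.1326 0.105 ] [ 0.0435  0.1307 -0.0882]
[ 0.0255 -0.1114 -0.0809]
[ 0.0264  0.1144 -0.081 ]
[ 0.0256 -0.1127  0.0546]
[0.0265 0.1159 0.0552]
```

Request:
arm_command(targets=[{"dp": [0, 0.001, 0.001], "turn": [0.4, 0, 0], "grip": -1}, {"dp": [0.02, 0, 0], "turn": [0, 0, 0], "grip": -1}, {"dp": [0.02, 0, 0], "turn": [0, 0, 0], "grip": -1}, {"dp": [0.015, 0, 0], "turn": [0, 0, 0], "grip": -1}, {"dp": [0.004, 0, 0], "turn": [0, 0, 0], "grip": -1}, {"dp": [0, 0, 0], "turn": [0, 0, 0], "grip": -1}, {"dp": [0, 0, 0], "turn": [0, 0, 0], "grip": -1}])

```text
clock: 18.75
position: [0.5401, 0.0272, 0.2432]
ee_rot: [0.53, 0.47, 0.528, -0.469]
contact_force: [0.4, 0.1, -2.2]
width: 0.0094
```

```bash
python3 - <<'E'
from h import *
plan(.538,.029,.081,7.2)
E
```

```text
t 18.75 grasp [0.5405 0.0272 0.0882] jaw 6.8 w 0.0094 F [ 0.4  0.1 -2.2] q [-0.08  0.37  1.81 -0.    0.96 -0.2 ]
 shift in current tool axes [ 0.0072 -0.0019 -0.002 ]  after turn [ 0.0072 -0.0019 -0.002 ]  turn [-0.4  0.  -0.1]
```

Request:
arm_command(targets=[{"dp": [0.004, 0, 0], "turn": [0, 0, 0], "grip": -1}, {"dp": [0.003, 0, 0], "turn": [0, 0, 0], "grip": -1}, {"dp": [0, 0, 0], "turn": [0, 0, 0], "grip": -1}, {"dp": [0, 0, 0], "turn": [0, 0, 0], "grip": -1}])

```text
clock: 19.15
position: [0.5398, 0.0273, 0.236]
ee_rot: [0.529, 0.47, 0.528, -0.469]
contact_force: [-2.0, -0.6, 6.1]
width: 0.0098
```

```bash
python3 - <<'E'
from h import *
plan(.538,.029,.081,7.2); grab("wrist","d6");grab("side","d6s",(220,100,460,280),3);grab("scene","d6c",(240,100,420,270),3.3)
E
```

```text
t 19.15 grasp [0.5401 0.0272 0.081 ] jaw 6.8 w 0.0098 F [-2.  -0.6  6.1] q [-0.08  0.37  1.82 -0.    0.94 -0.2 ]
 shift in current tool axes [ 0.     -0.0015 -0.0019]  after turn [ 0.     -0.0015 -0.0019]  turn [-0.4  0.  -0.1]
```

View pics/d6.png

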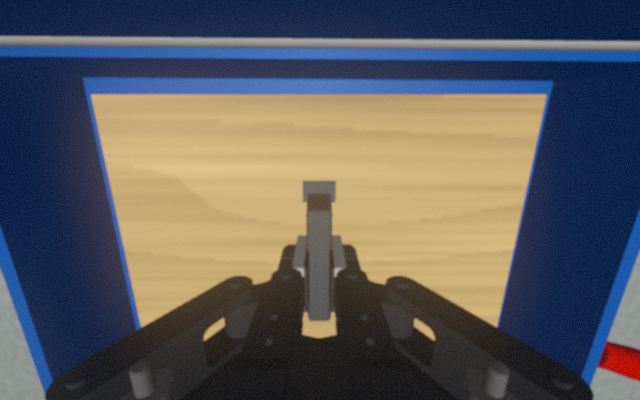

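View pics/d6s.png

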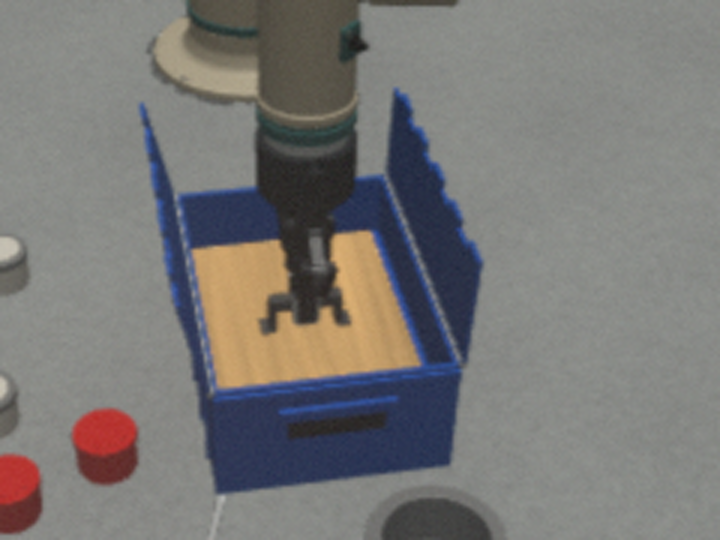

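Request:
arm_command(targets=[{"dp": [0, 0, 0], "turn": [0, 0, 0], "grip": -0.3}, {"dp": [0, 0, 0], "turn": [0, 0, 0], "grip": -0.1}, {"dp": [0, 0, 0], "turn": [0, 0, 0], "grip": 0}, {"dp": [-0.02, 0, 0], "turn": [0, 0, 0], "grip": 0}, {"dp": [-0.04, 0, 0], "turn": [0, 0, 0], "grip": 0}, {"dp": [-0.045, 0, 0], "turn": [0, 0, 0], "grip": 0}, {"dp": [-0.045, 0, 0], "turn": [0, 0, 0], "grip": 0.5}, {"dp": [-0.045, 0, 0], "turn": [0, 0, 0], "grip": 0.5}])

```text
clock: 20.1
position: [0.5391, 0.0273, 0.4316]
ee_rot: [0.529, 0.469, 0.529, -0.469]
contact_force: [0.9, 0.5, -1.1]
width: 0.0638
```

```bash
python3 - <<'E'
from h import *
grab("wrist","e1"); plan(.405,-.237,.2,97)
im=grab("side","e1s")
E
```

```text
t 20.15 grasp [0.543  0.0271 0.2847] jaw 6.8 w 0.0643 F [ 2.7 -0.4  4.9] q [-0.08  0.2   1.52 -0.    1.41 -0.2 ]
 shift in current tool axes [ 0.083  -0.1674  0.246 ]  after turn [0.0847 0.2457 0.1669]  turn [89.8 -0.5 -0.8]
```

View pics/e1.png

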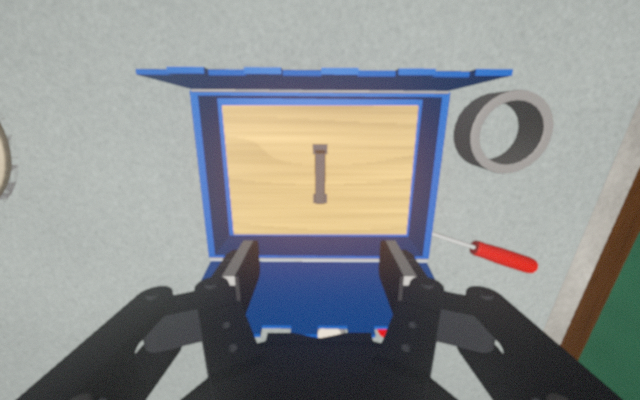

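View pics/e1s.png

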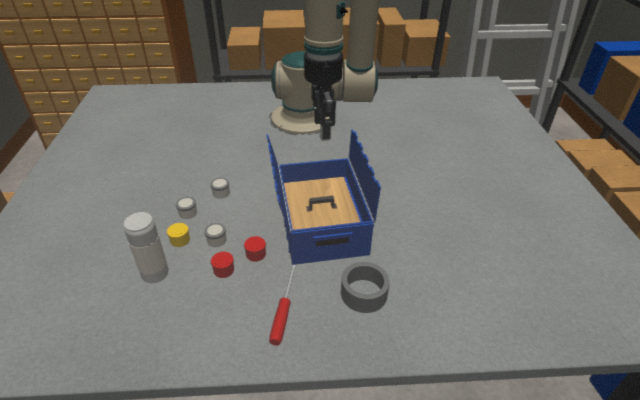

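```bash
python3 - <<'E'
from h import *
c=cal("wrist")
ctr=np.array([.5395,.029]);a=np.radians(7.0);X=np.array([np.cos(a),np.sin(a)]);Y=np.array([-X[1],X[0]])
# ray of left flap tip pixel, intersect plane case-x = value ; find point with distance .096 from hinge
for p in((325,68),(400,69)):
    o,d=ray(c,*p); 
    for s in np.linspace(.05,.4,3501):
        x=o+d*s; y=(x[:2]-ctr)@Y-.092; z=x[2]-.105
        if z<0.0 : break
        if abs(np.hypot(y,z)-.096)<.0003: print(p,"lean",np.degrees(np.arctan2(y,z)),"y from ctr",y+.092,"z",x[2]); break
# side view flap tips
c=cal("side")
for nm,p,sg in (("left",(352,133),1),("left near",(378,182),1),("right far",(267,133),-1)):
    o,d=ray(c,*p)
    for s in np.linspace(.8,2,12001):
        x=o+d*s; y=((x[:2]-ctr)@Y)*sg-.092; z=x[2]-.105
        if abs(np.hypot(y,z)-.096)<.0003 and z>0: print(nm,"lean",np.degrees(np.arctan2(y,z)),y+.092,x[2]);break
im=cv2.imread("pics/e1s.png");goods(im[:,:],c)
E
```

```text
(325, 68) lean 3.4952080689784064 y from ctr 0.09786718170379753 z 0.20105941715377737
(400, 69) lean 3.0948191022329974 y from ctr 0.09719878357782645 z 0.20115379924690685
left lean -0.9871210652774296 0.09034147659474633 0.2012566725982281
left near lean 2.812907939201322 0.0967249407433325 0.20116440772343924
right far lean 12.13140005849757 0.11223419784566023 0.199132375726099
wood px [626. 205.] xy [0.5489 0.8022] sides [0.066 0.125] long axis 147.6
wood px [322. 202.] xy [0.4909 0.0321] sides [0.189 0.188] long axis 97.7
wood px [602. 158.] xy [0.329  0.8536] sides [0.228 0.321] long axis 8.8
wood px [243.  36.] xy [-0.7022 -0.2448] sides [0.152 0.23 ] long axis 2.1
wood px [284.  18.] xy [-0.9364 -0.0592] sides [0.213 0.258] long axis 177.7
wood px [407.  24.] xy [-0.8407  0.5355] sides [0.367 0.379] long axis 41.7
white px 137 220 xy [ 0.5397 -0.4204] dia 0.066
yellow px 177 230 xy [ 0.5806 -0.3174] dia 0.049
red px 279 318 xy [ 0.8432 -0.0756] dia 0.082
red px 222 261 xy [ 0.6849 -0.2014] dia 0.045
red px 254 244 xy [ 0.6389 -0.1322] dia 0.045
```

Request:
arm_command(targets=[{"dp": [0, -0.021, 0.031], "turn": [8, 0, 0], "grip": 0.6}, {"dp": [0, -0.016, 0.034], "turn": [8, 0, 0], "grip": 0.6}, {"dp": [0, -0.012, 0.036], "turn": [8, 0, 0], "grip": 0.6}, {"dp": [0, -0.006, 0.037], "turn": [8, 0, 0], "grip": 0.6}, {"dp": [0, -0.001, 0.038], "turn": [8, 0, 0], "grip": 0.6}, {"dp": [0, 0.004, 0.038], "turn": [8, 0, 0], "grip": 0.6}, {"dp": [0, 0.01, 0.037], "turn": [8, 0, 0], "grip": 0.6}, {"dp": [0, 0.015, 0.035], "turn": [8, 0, 0], "grip": 0.6}])

```text
clock: 21.0
position: [0.4022, -0.2446, 0.4292]
ee_rot: [-0.198, -0.679, -0.198, 0.679]
contact_force: [0.3, -0.3, -0.2]
width: 0.0685
```

Request:
arm_command(targets=[{"dp": [0, 0, 0], "turn": [8, 0, 0], "grip": 0.6}, {"dp": [0, 0, 0], "turn": [8, 0, 0], "grip": 0.6}, {"dp": [0, 0, 0], "turn": [8, 0, 0], "grip": 0.6}, {"dp": [0, 0, 0], "turn": [0, 0, 0], "grip": 0.6}])

```text
clock: 21.4
position: [0.403, -0.2436, 0.4291]
ee_rot: [-0.054, -0.705, -0.055, 0.705]
contact_force: [0.8, 0.4, -0.5]
width: 0.0683
```

```bash
python3 - <<'E'
from h import *
c=cal("wrist");im=grab("wrist","f1");goods(im,c); plan(.404,-.237,.024,97)
E
```

```text
wood px [61. 60.] xy [0.4842 0.0719] sides [0.101 0.139] long axis 6.3
white px 313 170 xy [ 0.4054 -0.2358] dia 0.04
white px 385 118 xy [ 0.4819 -0.3139] dia 0.04
white px 330 11 xy [ 0.5852 -0.2289] dia 0.04
yellow px 404 30 xy [ 0.579  -0.3143] dia 0.06
t 21.45 grasp [ 0.403  -0.2433  0.2742] jaw -81.0 w 0.0682 F [ 0.2 -0.3  0.2] q [-0.69  0.1   1.67 -0.    1.37  0.72]
 shift in current tool axes [ 0.2502 -0.006  -0.0021]  after turn [ 0.2502 -0.0063 -0.0017]  turn [2. 0. 0.]
```

View pics/f1.png

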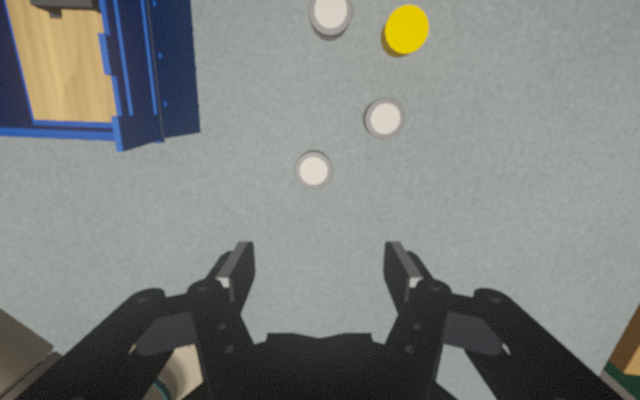

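Request:
arm_command(targets=[{"dp": [0.045, -0.0065, -0.003], "turn": [0, 0, 0], "grip": 0.6}, {"dp": [0.045, 0, 0], "turn": [0, 0, 0], "grip": 0.6}, {"dp": [0.045, 0, 0], "turn": [0, 0, 0], "grip": 0.6}, {"dp": [0.045, 0, 0], "turn": [0, 0, 0], "grip": 0.6}, {"dp": [0.04, 0, 0], "turn": [0, 0, 0], "grip": 0.6}, {"dp": [0.028, 0, 0], "turn": [0, 0, 0], "grip": 0.6}, {"dp": [0, 0, 0], "turn": [0, 0, 0], "grip": 0.6}, {"dp": [0, 0, 0], "turn": [0, 0, 0], "grip": 0.6}], grip_force=40)

```text
clock: 22.25
position: [0.4055, -0.2366, 0.182]
ee_rot: [-0.055, -0.705, -0.055, 0.705]
contact_force: [0.2, -0.5, 0.1]
width: 0.0683
```

Request:
arm_command(targets=[{"dp": [0, 0, 0], "turn": [0, 0, 0], "grip": -1}, {"dp": [0, 0, 0], "turn": [0, 0, 0], "grip": -1}, {"dp": [0, 0, 0], "turn": [0, 0, 0], "grip": -1}])

```text
clock: 22.55
position: [0.406, -0.2371, 0.1839]
ee_rot: [0.056, 0.706, 0.053, -0.704]
contact_force: [0.0, -0.3, 7.2]
width: 0.0489
```

```bash
python3 - <<'E'
from h import *
plan(.405,-.2363,.024,97)
E
```

```text
t 22.55 grasp [ 0.4066 -0.2376  0.0289] jaw -81.2 w 0.0489 F [ 0.  -0.3  7.2] q [-0.68  0.36  2.03  0.    0.74  0.74]
 shift in current tool axes [ 0.0049 -0.001   0.0009]  after turn [ 0.0049 -0.001   0.0009]  turn [ 1.8 -0.2 -0.2]
```

Request:
arm_command(targets=[{"dp": [-0.03, 0, 0], "turn": [0, 0, 0], "grip": -1}, {"dp": [-0.045, 0, 0], "turn": [0, 0, 0], "grip": -1}, {"dp": [-0.045, 0, 0], "turn": [0, 0, 0], "grip": -1}, {"dp": [-0.045, 0, 0], "turn": [0, 0, 0], "grip": -1}, {"dp": [-0.045, 0, 0], "turn": [0, 0, 0], "grip": -1}, {"dp": [-0.045, 0, 0], "turn": [0, 0, 0], "grip": -1}, {"dp": [0, 0, 0], "turn": [0, 0, 0], "grip": -1}, {"dp": [0, 0, 0], "turn": [0, 0, 0], "grip": -1}], grip_force=60)

```text
clock: 23.35
position: [0.4049, -0.2363, 0.4384]
ee_rot: [0.055, 0.706, 0.054, -0.704]
contact_force: [-0.4, 0.4, -2.0]
width: 0.048
```

```bash
python3 - <<'E'
from h import *
plan(.602,.0367,.28,97); grab("wrist","f2")
E
```

```text
t 23.35 grasp [ 0.4053 -0.2366  0.2834] jaw -81.2 w 0.048 F [-0.4  0.4 -2. ] q [-0.68  0.09  1.66 -0.    1.39  0.74]
 shift in current tool axes [ 0.0033 -0.2394 -0.2367]  after turn [ 0.0034 -0.2469 -0.2289]  turn [ 1.8 -0.1 -0.2]
```

View pics/f2.png

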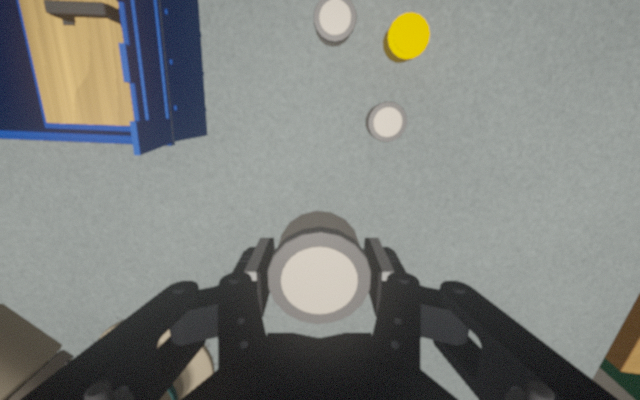

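Request:
arm_command(targets=[{"dp": [0, -0.034, -0.034], "turn": [0, 0, 0], "grip": -1}, {"dp": [0, -0.034, -0.034], "turn": [0, 0, 0], "grip": -1}, {"dp": [0, -0.034, -0.034], "turn": [0, 0, 0], "grip": -1}, {"dp": [0, -0.034, -0.034], "turn": [0, 0, 0], "grip": -1}, {"dp": [0, -0.034, -0.034], "turn": [0, 0, 0], "grip": -1}, {"dp": [0, -0.034, -0.034], "turn": [0, 0, 0], "grip": -1}, {"dp": [0, -0.035, -0.033], "turn": [1.8, 0, 0], "grip": -1}, {"dp": [0, 0, 0], "turn": [0, 0, 0], "grip": -1}])

```text
clock: 24.2
position: [0.605, 0.0406, 0.4334]
ee_rot: [-0.044, -0.705, -0.046, 0.707]
contact_force: [-0.6, -1.4, -1.4]
width: 0.0482
```

Request:
arm_command(targets=[{"dp": [0, 0, 0], "turn": [0, 0, 0], "grip": -1}, {"dp": [0, 0, 0], "turn": [0, 0, 0], "grip": -1}])

```text
clock: 24.4
position: [0.6021, 0.0354, 0.4353]
ee_rot: [-0.043, -0.704, -0.043, 0.707]
contact_force: [0.4, -0.4, -1.8]
width: 0.0487
```

```bash
python3 - <<'E'
from h import *
plan(.602,.0367,.085,97); grab("wrist","f3")
E
```

```text
t 24.4 grasp [0.6015 0.0353 0.2803] jaw -83.0 w 0.0487 F [ 0.4 -0.4 -1.8] q [-0.06  0.31  1.39 -0.    1.45  1.39]
 shift in current tool axes [ 0.1953 -0.0014 -0.0008]  after turn [ 1.953e-01 -1.300e-03 -1.000e-04]  turn [ 0.   0.2 -0. ]
```

View pics/f3.png

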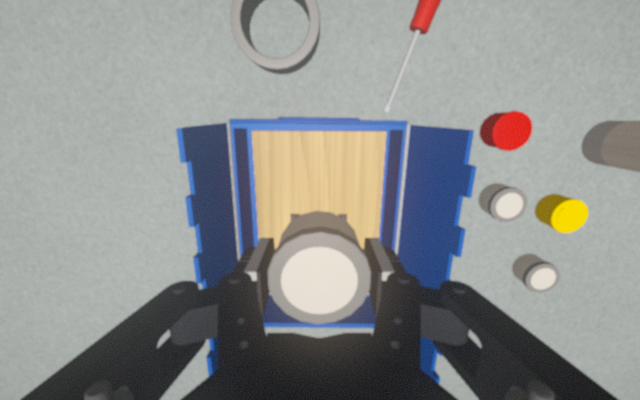

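Centred over the free half. Lowering.

Request:
arm_command(targets=[{"dp": [0.045, -0.001, 0], "turn": [0, 0, 0], "grip": -1}, {"dp": [0.045, 0, 0], "turn": [0, 0, 0], "grip": -1}, {"dp": [0.045, 0, 0], "turn": [0, 0, 0], "grip": -1}, {"dp": [0.035, 0, 0], "turn": [0, 0, 0], "grip": -1}, {"dp": [0.018, 0, 0], "turn": [0, 0, 0], "grip": -1}, {"dp": [0.003, 0, 0], "turn": [0, 0, 0], "grip": -1}, {"dp": [0, 0, 0], "turn": [0, 0, 0], "grip": -1}, {"dp": [0, 0, 0], "turn": [0, 0, 0], "grip": -1}])

```text
clock: 25.25
position: [0.6032, 0.0363, 0.2476]
ee_rot: [0.043, 0.707, 0.043, -0.705]
contact_force: [-1.0, -0.1, -0.1]
width: 0.0486
```

```bash
python3 - <<'E'
from h import *
plan(.602,.0367,.085,97)
E
```

```text
t 25.25 grasp [0.6036 0.0362 0.0926] jaw -83.0 w 0.0486 F [-1.  -0.1 -0.1] q [-0.06  0.44  1.67 -0.    1.03  1.39]
 shift in current tool axes [ 0.0076 -0.0006  0.0011]  after turn [ 0.0076 -0.0006  0.0011]  turn [-0.  -0.2 -0. ]
```

Request:
arm_command(targets=[{"dp": [0.004, 0, 0], "turn": [0, 0, 0], "grip": -1}, {"dp": [0.003, 0, 0], "turn": [0, 0, 0], "grip": -1}, {"dp": [0.001, 0, 0], "turn": [0, 0, 0], "grip": -1}, {"dp": [0, 0, 0], "turn": [0, 0, 0], "grip": -1}])

```text
clock: 25.65
position: [0.6028, 0.037, 0.239]
ee_rot: [0.044, 0.706, 0.043, -0.705]
contact_force: [-1.9, -0.2, 5.2]
width: 0.0485
```

```bash
python3 - <<'E'
from h import *
plan(.602,.0367,.085,97)
E
```

```text
t 25.65 grasp [0.603  0.0369 0.084 ] jaw -83.0 w 0.0485 F [-1.9 -0.2  5.2] q [-0.05  0.45  1.68 -0.    1.01  1.39]
 shift in current tool axes [-0.001   0.0002  0.0008]  after turn [-0.001   0.0002  0.0008]  turn [ 0.  -0.1 -0. ]
```

Request:
arm_command(targets=[{"dp": [0, 0, 0], "turn": [0, 0, 0], "grip": 0.35}, {"dp": [0, 0, 0], "turn": [0, 0, 0], "grip": 0.4}, {"dp": [0, 0, 0], "turn": [0, 0, 0], "grip": 0.4}, {"dp": [-0.03, 0, 0], "turn": [0, 0, 0], "grip": 0.4}, {"dp": [-0.045, 0, 0], "turn": [0, 0, 0], "grip": 0.6}, {"dp": [-0.045, 0, 0], "turn": [0, 0, 0], "grip": 0.6}, {"dp": [-0.045, 0, 0], "turn": [0, 0, 0], "grip": 0.6}, {"dp": [-0.03, 0, 0], "turn": [0, 0, 0], "grip": 0.6}])

```text
clock: 26.45
position: [0.6028, 0.037, 0.4365]
ee_rot: [0.044, 0.707, 0.043, -0.704]
contact_force: [0.1, -0.3, -0.6]
width: 0.0678
```

Request:
arm_command(targets=[{"dp": [0, 0, 0], "turn": [0, 0, 0], "grip": 0.6}, {"dp": [0, 0, 0], "turn": [0, 0, 0], "grip": 0.6}])

```text
clock: 26.65
position: [0.6025, 0.037, 0.4333]
ee_rot: [0.043, 0.706, 0.043, -0.705]
contact_force: [-0.4, -0.4, -0.8]
width: 0.0683
```

```bash
python3 - <<'E'
from h import *
plan(.482,-.314,.28,97); grab("wrist","f4")
E
```

```text
t 26.65 grasp [0.6027 0.037  0.2783] jaw -83.0 w 0.0683 F [-0.4 -0.4 -0.8] q [-0.05  0.31  1.39 -0.    1.44  1.39]
 shift in current tool axes [-0.0018  0.3336  0.1625]  after turn [-0.0017  0.3337  0.1624]  turn [ 0.  -0.1 -0. ]
```

View pics/f4.png

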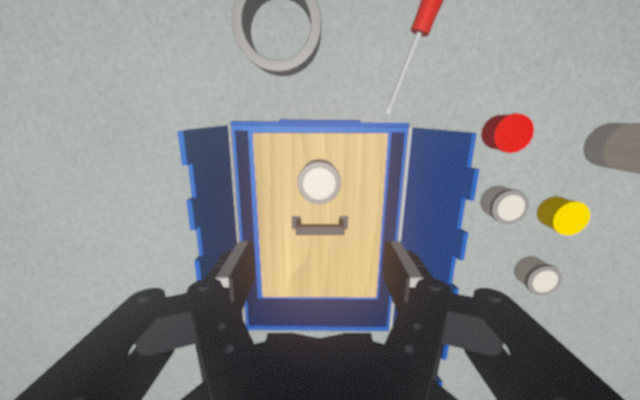

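Request:
arm_command(targets=[{"dp": [0, 0.0417, 0.0203], "turn": [0, 0, 0], "grip": 0.6}, {"dp": [0, 0.0417, 0.0203], "turn": [0, 0, 0], "grip": 0.6}, {"dp": [0, 0.0417, 0.0203], "turn": [0, 0, 0], "grip": 0.6}, {"dp": [0, 0.0417, 0.0203], "turn": [0, 0, 0], "grip": 0.6}, {"dp": [0, 0.0417, 0.0203], "turn": [0, 0, 0], "grip": 0.6}, {"dp": [0, 0.0417, 0.0203], "turn": [0, 0, 0], "grip": 0.6}, {"dp": [0, 0.0417, 0.0203], "turn": [0, 0, 0], "grip": 0.6}, {"dp": [0, 0.0417, 0.0203], "turn": [0, 0, 0], "grip": 0.6}])

```text
clock: 27.5
position: [0.4811, -0.3155, 0.4306]
ee_rot: [-0.042, -0.705, -0.044, 0.707]
contact_force: [0.9, -0.6, 0.6]
width: 0.0682
```

Request:
arm_command(targets=[{"dp": [0.03, 0, 0], "turn": [0, 0, 0], "grip": 0.6}, {"dp": [0.03, 0, 0], "turn": [0, 0, 0], "grip": 0.6}, {"dp": [0, 0, 0], "turn": [0, 0, 0], "grip": 0.6}, {"dp": [0, 0, 0], "turn": [0, 0, 0], "grip": 0.6}])

```text
clock: 27.9
position: [0.4821, -0.3138, 0.3716]
ee_rot: [-0.042, -0.705, -0.044, 0.707]
contact_force: [-0.2, -0.7, -0.0]
width: 0.0684
```

```bash
python3 - <<'E'
from h import *
c=cal("wrist");im=grab("wrist","f5");goods(im,c); plan(.482,-.314,.024,97)
E
```

```text
white px 319 182 xy [ 0.4821 -0.3139] dia 0.037
white px 246 70 xy [ 0.5863 -0.2287] dia 0.041
yellow px 334 87 xy [ 0.5813 -0.317 ] dia 0.051
red px 146 4 xy [ 0.6313 -0.1342] dia 0.048
t 27.95 grasp [ 0.4825 -0.3139  0.218 ] jaw -83.0 w 0.0683 F [ 0.4  0.  -0.7] q [-0.7   0.3   1.56 -0.    1.29  0.75]
 shift in current tool axes [0.194  0.     0.0005]  after turn [ 0.194  -0.      0.0006]  turn [0. 0. 0.]
```

View pics/f5.png

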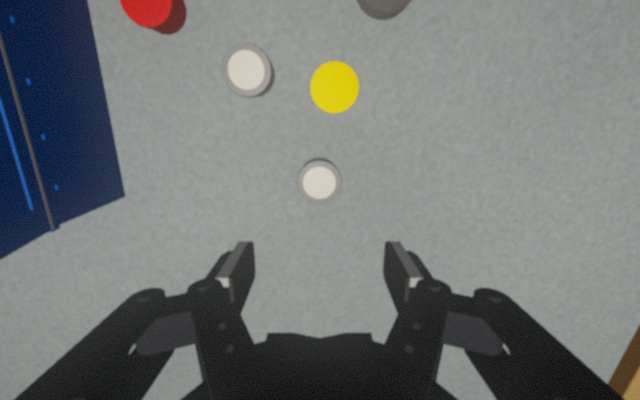

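White tub at (319,182), dead ahead. Down 0.19, then grip.

Request:
arm_command(targets=[{"dp": [0.045, 0, 0], "turn": [0, 0, 0], "grip": 0.6}, {"dp": [0.045, 0, 0], "turn": [0, 0, 0], "grip": 0.6}, {"dp": [0.045, 0, 0], "turn": [0, 0, 0], "grip": 0.6}, {"dp": [0.035, 0, 0], "turn": [0, 0, 0], "grip": 0.6}, {"dp": [0.02, 0, 0], "turn": [0, 0, 0], "grip": 0.6}, {"dp": [0, 0, 0], "turn": [0, 0, 0], "grip": 0.6}, {"dp": [0, 0, 0], "turn": [0, 0, 0], "grip": -1}, {"dp": [0, 0, 0], "turn": [0, 0, 0], "grip": -1}], grip_force=40)

```text
clock: 28.75
position: [0.4834, -0.3147, 0.1854]
ee_rot: [0.045, 0.707, 0.042, -0.705]
contact_force: [0.5, 0.2, 0.0]
width: 0.0488
```

Request:
arm_command(targets=[{"dp": [0, 0, 0], "turn": [0, 0, 0], "grip": -1}, {"dp": [0, 0, 0], "turn": [0, 0, 0], "grip": -1}])

```text
clock: 28.95
position: [0.4832, -0.3146, 0.1851]
ee_rot: [0.044, 0.707, 0.042, -0.705]
contact_force: [0.4, 0.2, 6.8]
width: 0.0486
```

```bash
python3 - <<'E'
from h import *
plan(.482,-.314,.024,97)
a=np.radians(7.0);X=np.array([np.cos(a),np.sin(a)]);Y=np.array([-X[1],X[0]])
for x,y in((-.063,-.038),(-.063,.036)): print(np.array([.5395,.029])+x*X+y*Y)
E
```

```text
t 28.95 grasp [ 0.4837 -0.3151  0.0301] jaw -83.0 w 0.0486 F [0.4 0.2 6.8] q [-0.7   0.48  1.8   0.    0.86  0.75]
 shift in current tool axes [ 0.0061 -0.0008  0.0011]  after turn [ 0.0061 -0.0007  0.0011]  turn [ 0.  -0.2 -0.2]
[ 0.48160063 -0.01639452]
[0.4725823  0.05705389]
```

Request:
arm_command(targets=[{"dp": [-0.03, 0, 0], "turn": [0, 0, 0], "grip": -1}, {"dp": [-0.045, 0, 0], "turn": [0, 0, 0], "grip": -1}, {"dp": [-0.045, 0, 0], "turn": [0, 0, 0], "grip": -1}, {"dp": [-0.045, 0, 0], "turn": [0, 0, 0], "grip": -1}, {"dp": [-0.045, 0, 0], "turn": [0, 0, 0], "grip": -1}, {"dp": [-0.045, 0, 0], "turn": [0, 0, 0], "grip": -1}, {"dp": [0, 0, 0], "turn": [0, 0, 0], "grip": -1}, {"dp": [0, 0, 0], "turn": [0, 0, 0], "grip": -1}], grip_force=60)

```text
clock: 29.75
position: [0.4819, -0.3138, 0.4393]
ee_rot: [0.044, 0.706, 0.043, -0.705]
contact_force: [0.1, 1.5, -1.7]
width: 0.0481
```

```bash
python3 - <<'E'
from h import *
plan(.4816,-.0164,.28,97)
E
```

```text
t 29.75 grasp [ 0.4822 -0.3141  0.2843] jaw -83.0 w 0.0481 F [ 0.1  1.5 -1.7] q [-0.7   0.26  1.44 -0.    1.44  0.75]
 shift in current tool axes [ 0.0038 -0.2952 -0.036 ]  after turn [ 0.0043 -0.2952 -0.0359]  turn [ 0.  -0.1 -0.1]
```

Request:
arm_command(targets=[{"dp": [0, -0.042, -0.006], "turn": [0, 0, 0], "grip": -1}, {"dp": [0, -0.042, -0.005], "turn": [0, 0, 0], "grip": -1}, {"dp": [0, -0.042, -0.005], "turn": [0, 0, 0], "grip": -1}, {"dp": [0, -0.042, -0.005], "turn": [0, 0, 0], "grip": -1}, {"dp": [0, -0.042, -0.005], "turn": [0, 0, 0], "grip": -1}, {"dp": [0, -0.042, -0.005], "turn": [0, 0, 0], "grip": -1}, {"dp": [0, -0.043, -0.005], "turn": [0, 0, 0], "grip": -1}, {"dp": [0, 0, 0], "turn": [0, 0, 0], "grip": -1}])

```text
clock: 30.55
position: [0.4805, -0.0124, 0.4358]
ee_rot: [-0.044, -0.704, -0.047, 0.707]
contact_force: [-0.4, -0.3, -2.5]
width: 0.0484
```

Request:
arm_command(targets=[{"dp": [0, 0, 0], "turn": [0, 0, 0], "grip": -1}, {"dp": [0, 0, 0], "turn": [0, 0, 0], "grip": -1}])

```text
clock: 30.75
position: [0.4817, -0.0175, 0.4367]
ee_rot: [-0.043, -0.705, -0.043, 0.707]
contact_force: [-0.3, 0.5, -1.2]
width: 0.048
```

```bash
python3 - <<'E'
from h import *
plan(.4816,-.0164,.085,97); grab("wrist","f6")
E
```

```text
t 30.75 grasp [ 0.4814 -0.0175  0.2817] jaw -83.0 w 0.048 F [-0.3  0.5 -1.2] q [-0.18  0.12  1.63 -0.    1.39  1.27]
 shift in current tool axes [ 0.1967 -0.0011 -0.0005]  after turn [ 0.1967 -0.0011  0.    ]  turn [-0.   0.1 -0. ]
```

View pics/f6.png

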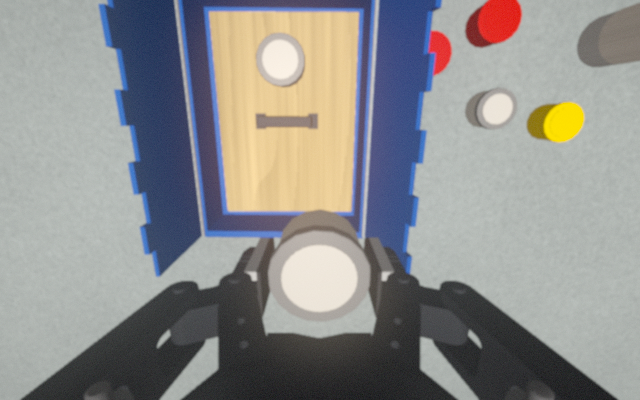

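Request:
arm_command(targets=[{"dp": [0.045, -0.001, 0], "turn": [0, 0, 0], "grip": -1}, {"dp": [0.045, 0, 0], "turn": [0, 0, 0], "grip": -1}, {"dp": [0.045, 0, 0], "turn": [0, 0, 0], "grip": -1}, {"dp": [0.035, 0, 0], "turn": [0, 0, 0], "grip": -1}, {"dp": [0.018, 0, 0], "turn": [0, 0, 0], "grip": -1}, {"dp": [0.004, 0, 0], "turn": [0, 0, 0], "grip": -1}, {"dp": [0, 0, 0], "turn": [0, 0, 0], "grip": -1}, {"dp": [0, 0, 0], "turn": [0, 0, 0], "grip": -1}])

```text
clock: 31.6
position: [0.4826, -0.0166, 0.247]
ee_rot: [0.043, 0.707, 0.043, -0.705]
contact_force: [0.3, -0.0, -1.4]
width: 0.0478
```

```bash
python3 - <<'E'
from h import *
plan(.4816,-.0164,.085,97)
E
```

```text
t 31.6 grasp [ 0.483  -0.0168  0.092 ] jaw -83.0 w 0.0478 F [ 0.3 -0.  -1.4] q [-0.18  0.29  1.93 -0.    0.92  1.27]
 shift in current tool axes [ 0.007  -0.0004  0.001 ]  after turn [ 0.007  -0.0004  0.001 ]  turn [-0.  -0.1 -0.1]
```

Request:
arm_command(targets=[{"dp": [0.004, 0, 0.001], "turn": [0, 0, 0], "grip": -1}, {"dp": [0.003, 0, 0], "turn": [0, 0, 0], "grip": -1}, {"dp": [0, 0, 0], "turn": [0, 0, 0], "grip": -1}, {"dp": [0, 0, 0], "turn": [0, 0, 0], "grip": -1}])

```text
clock: 32.0
position: [0.4811, -0.0159, 0.2402]
ee_rot: [0.044, 0.707, 0.043, -0.705]
contact_force: [-0.9, 0.4, 5.8]
width: 0.0485
```

```bash
python3 - <<'E'
from h import *
plan(.4816,-.0164,.085,97)
E
```

```text
t 32.0 grasp [ 0.4814 -0.016   0.0852] jaw -83.0 w 0.0485 F [-0.9  0.4  5.8] q [-0.18  0.29  1.94 -0.    0.9   1.27]
 shift in current tool axes [ 0.0002  0.0005 -0.0005]  after turn [ 0.0002  0.0005 -0.0005]  turn [ 0.  -0.1 -0. ]
```

Touching; release (gently) and rise.

Request:
arm_command(targets=[{"dp": [0, 0, 0], "turn": [0, 0, 0], "grip": 0.3}, {"dp": [0, 0, 0], "turn": [0, 0, 0], "grip": 0.35}, {"dp": [0, 0, 0], "turn": [0, 0, 0], "grip": 0.35}, {"dp": [-0.03, 0, 0], "turn": [0, 0, 0], "grip": 0.35}, {"dp": [-0.045, 0, 0], "turn": [0, 0, 0], "grip": 0.6}, {"dp": [-0.045, 0, 0], "turn": [0, 0, 0], "grip": 0.6}, {"dp": [-0.045, 0, 0], "turn": [0, 0, 0], "grip": 0.6}, {"dp": [-0.03, 0, 0], "turn": [0, 0, 0], "grip": 0.6}])

```text
clock: 32.8
position: [0.4808, -0.0159, 0.438]
ee_rot: [0.044, 0.708, 0.043, -0.704]
contact_force: [0.6, -0.2, 0.3]
width: 0.0683
```

Request:
arm_command(targets=[{"dp": [0, 0, 0], "turn": [0, 0, 0], "grip": 0.6}, {"dp": [0, 0, 0], "turn": [0, 0, 0], "grip": 0.6}])

```text
clock: 33.0
position: [0.4805, -0.0159, 0.4347]
ee_rot: [0.044, 0.707, 0.043, -0.705]
contact_force: [-0.4, 1.1, -1.3]
width: 0.0681
```

```bash
python3 - <<'E'
from h import *
plan(.586,-.2285,.22,97); grab("wrist","f7")
E
```

```text
t 33.0 grasp [ 0.4809 -0.016   0.2797] jaw -83.0 w 0.0681 F [-0.4  1.1 -1.3] q [-0.18  0.12  1.64 -0.    1.38  1.27]
 shift in current tool axes [ 0.0601  0.2239 -0.0785]  after turn [ 0.0597  0.2239 -0.0788]  turn [ 0.  -0.1 -0.1]
```

View pics/f7.png

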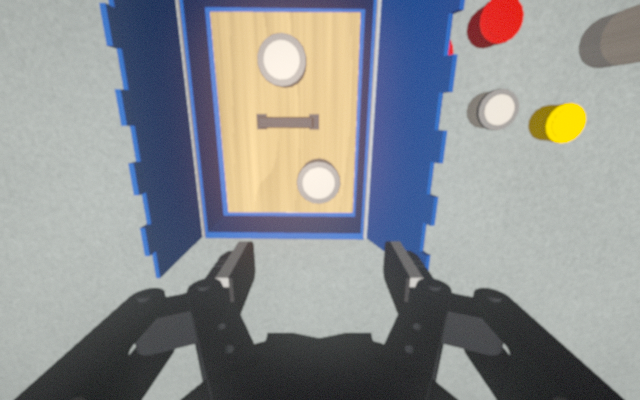

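Request:
arm_command(targets=[{"dp": [0, 0.0448, -0.0157], "turn": [0, 0, 0], "grip": 0.6}, {"dp": [0, 0.0448, -0.0157], "turn": [0, 0, 0], "grip": 0.6}, {"dp": [0, 0.0448, -0.0157], "turn": [0, 0, 0], "grip": 0.6}, {"dp": [0, 0.0448, -0.0157], "turn": [0, 0, 0], "grip": 0.6}, {"dp": [0, 0.0448, -0.0157], "turn": [0, 0, 0], "grip": 0.6}, {"dp": [0.06, 0, 0], "turn": [0, 0, 0], "grip": 0.6}, {"dp": [0, 0, 0], "turn": [0, 0, 0], "grip": 0.6}, {"dp": [0, 0, 0], "turn": [0, 0, 0], "grip": 0.6}])

```text
clock: 33.85
position: [0.5856, -0.2284, 0.3815]
ee_rot: [-0.042, -0.704, -0.044, 0.708]
contact_force: [-0.2, 0.0, 0.6]
width: 0.0682
```

```bash
python3 - <<'E'
from h import *
c=cal("wrist");im=grab("wrist","f8");goods(im,c); plan(.586,-.2285,.026,97)
E
```

```text
wood px [ 41. 164.] xy [0.5568 0.082 ] sides [0.092 0.188] long axis 6.3
white px 450 368 xy [ 0.339  -0.4439] dia 0.044
white px 98 267 xy [0.4403 0.0315] dia 0.043
white px 632 142 xy [ 0.6685 -0.5603] dia 0.046
white px 30 141 xy [0.5892 0.09  ] dia 0.052
white px 368 176 xy [ 0.5958 -0.2828] dia 0.691
yellow px 394 190 xy [ 0.5837 -0.3149] dia 0.05
red px 237 120 xy [ 0.6388 -0.1336] dia 0.049
t 33.9 grasp [ 0.5861 -0.2283  0.2289] jaw -83.0 w 0.0684 F [ 0.7  0.6 -0. ] q [-0.48  0.37  1.42  0.    1.36  0.97]
 shift in current tool axes [2.029e-01 2.000e-04 0.000e+00]  after turn [2.029e-01 1.000e-04 2.000e-04]  turn [0. 0. 0.]
```

View pics/f8.png

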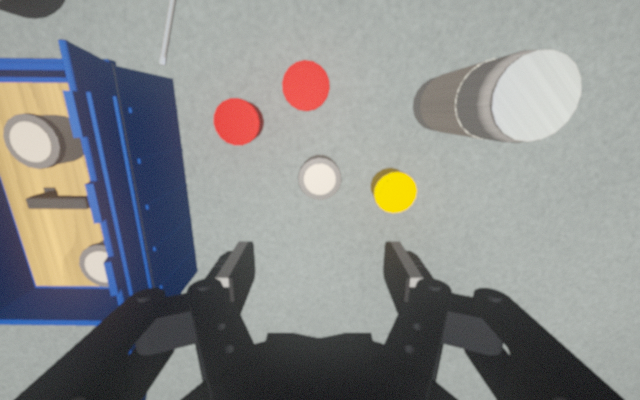

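```bash
python3 - <<'E'
from h import *
c=cal("wrist");im=cv2.imread("pics/f8.png")[140:215,285:355]
g=cv2.inRange(cv2.cvtColor(im,cv2.COLOR_BGR2HSV),(0,0,190),(179,60,255))
ct=max(cv2.findContours(g,0,1)[0],key=cv2.contourArea);(u,v),r=cv2.minEnclosingCircle(ct);print(u+285,v+140,r)
x=onz(c,u+285,v+140,.036);print(x);plan(x[0],x[1],.026,97)
cv2.imwrite("pics/f8z.png",cv2.resize(im,None,fx=6,fy=6))
E
```

```text
318.4809150695801 177.22900772094727 18.421205520629883
[ 0.58972854 -0.22834049  0.036     ]
t 33.9 grasp [ 0.5861 -0.2283  0.2289] jaw -83.0 w 0.0684 F [ 0.7  0.6 -0. ] q [-0.48  0.37  1.42  0.    1.36  0.97]
 shift in current tool axes [ 0.2029  0.0005 -0.0037]  after turn [ 0.2029  0.0004 -0.0035]  turn [0. 0. 0.]
```

View pics/f8z.png

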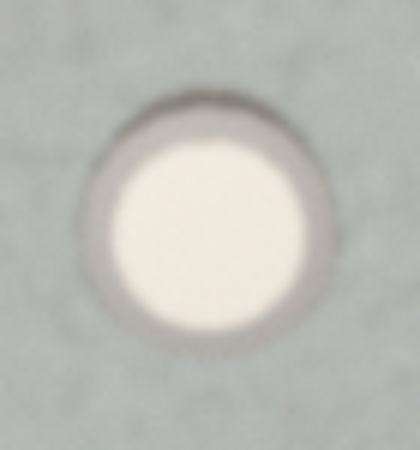

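Request:
arm_command(targets=[{"dp": [0.045, 0, -0.003], "turn": [0, 0, 0], "grip": 0.6}, {"dp": [0.045, 0, 0], "turn": [0, 0, 0], "grip": 0.6}, {"dp": [0.045, 0, 0], "turn": [0, 0, 0], "grip": 0.6}, {"dp": [0.035, 0, 0], "turn": [0, 0, 0], "grip": 0.6}, {"dp": [0.024, 0, 0], "turn": [0, 0, 0], "grip": 0.6}, {"dp": [0.002, 0, 0], "turn": [0, 0, 0], "grip": 0.6}, {"dp": [0, 0, 0], "turn": [0, 0, 0], "grip": -1}, {"dp": [0, 0, 0], "turn": [0, 0, 0], "grip": -1}], grip_force=40)

```text
clock: 34.7
position: [0.5905, -0.2286, 0.191]
ee_rot: [0.045, 0.707, 0.042, -0.704]
contact_force: [-0.3, -0.2, -0.3]
width: 0.0483
```

Request:
arm_command(targets=[{"dp": [0, 0, 0], "turn": [0, 0, 0], "grip": -1}, {"dp": [0, 0, 0], "turn": [0, 0, 0], "grip": -1}])

```text
clock: 34.9
position: [0.5902, -0.2287, 0.1907]
ee_rot: [0.044, 0.708, 0.042, -0.704]
contact_force: [0.5, 0.8, 6.4]
width: 0.0487
```

```bash
python3 - <<'E'
from h import *
plan(.589,-.2285,.026,97)
E
```

```text
t 34.9 grasp [ 0.591  -0.2291  0.0357] jaw -83.0 w 0.0487 F [0.5 0.8 6.4] q [-0.48  0.54  1.66  0.    0.94  0.97]
 shift in current tool axes [ 0.0097 -0.0004  0.0012]  after turn [ 0.0097 -0.0003  0.0012]  turn [ 0.  -0.3 -0.2]
```

Request:
arm_command(targets=[{"dp": [-0.03, 0, 0], "turn": [0, 0, 0], "grip": -1}, {"dp": [-0.045, 0, 0], "turn": [0, 0, 0], "grip": -1}, {"dp": [-0.045, 0, 0], "turn": [0, 0, 0], "grip": -1}, {"dp": [-0.045, 0, 0], "turn": [0, 0, 0], "grip": -1}, {"dp": [-0.045, 0, 0], "turn": [0, 0, 0], "grip": -1}, {"dp": [-0.045, 0, 0], "turn": [0, 0, 0], "grip": -1}, {"dp": [0, 0, 0], "turn": [0, 0, 0], "grip": -1}, {"dp": [0, 0, 0], "turn": [0, 0, 0], "grip": -1}], grip_force=60)

```text
clock: 35.7
position: [0.5887, -0.2282, 0.445]
ee_rot: [0.044, 0.707, 0.043, -0.705]
contact_force: [-0.7, 0.9, -1.4]
width: 0.048
```

```bash
python3 - <<'E'
from h import *
plan(.4726,.057,.285,97)
E
```

```text
t 35.7 grasp [ 0.5892 -0.2285  0.29  ] jaw -83.0 w 0.048 F [-0.7  0.9 -1.4] q [-0.48  0.34  1.31 -0.    1.49  0.97]
 shift in current tool axes [ 0.004  -0.2972  0.0804]  after turn [ 0.005  -0.2972  0.0805]  turn [ 0.  -0.2 -0.1]
```

Request:
arm_command(targets=[{"dp": [0, -0.0425, 0.0115], "turn": [0, 0, 0], "grip": -1}, {"dp": [0, -0.0425, 0.0115], "turn": [0, 0, 0], "grip": -1}, {"dp": [0, -0.0425, 0.0115], "turn": [0, 0, 0], "grip": -1}, {"dp": [0, -0.0425, 0.0115], "turn": [0, 0, 0], "grip": -1}, {"dp": [0, -0.0425, 0.0115], "turn": [0, 0, 0], "grip": -1}, {"dp": [0, -0.0425, 0.0115], "turn": [0, 0, 0], "grip": -1}, {"dp": [0, -0.042, 0.0115], "turn": [0, 0, 0], "grip": -1}, {"dp": [0, 0, 0], "turn": [0, 0, 0], "grip": -1}])

```text
clock: 36.5
position: [0.4697, 0.0604, 0.4413]
ee_rot: [-0.044, -0.704, -0.046, 0.708]
contact_force: [0.3, -0.8, -1.2]
width: 0.048
```

Request:
arm_command(targets=[{"dp": [0, 0, 0], "turn": [0, 0, 0], "grip": -1}, {"dp": [0, 0, 0], "turn": [0, 0, 0], "grip": -1}])

```text
clock: 36.7
position: [0.473, 0.056, 0.442]
ee_rot: [-0.043, -0.705, -0.043, 0.706]
contact_force: [-0.2, -0.3, -1.4]
width: 0.0478
```

```bash
python3 - <<'E'
from h import *
plan(.4726,.057,.091,97); grab("wrist","f9")
E
```

```text
t 36.7 grasp [0.4728 0.0559 0.287 ] jaw -83.0 w 0.0478 F [-0.2 -0.3 -1.4] q [-0.03  0.11  1.63 -0.    1.4   1.42]
 shift in current tool axes [ 0.196  -0.0012 -0.    ]  after turn [ 0.196  -0.0011  0.0003]  turn [-0.   0.1 -0. ]
```

View pics/f9.png

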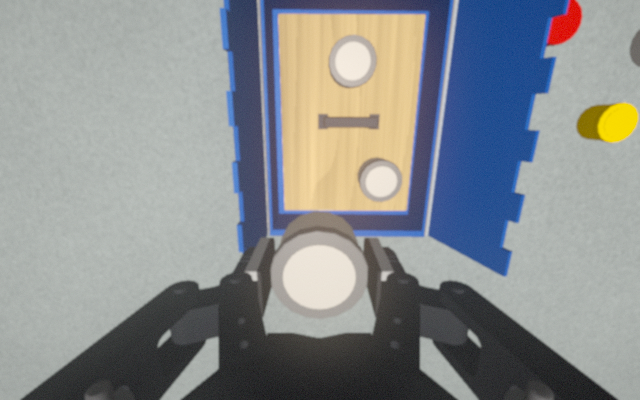

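Request:
arm_command(targets=[{"dp": [0.03, 0.001, 0], "turn": [0, 0, 0], "grip": -1}, {"dp": [0.03, 0, 0], "turn": [0, 0, 0], "grip": -1}, {"dp": [0.03, 0, 0], "turn": [0, 0, 0], "grip": -1}, {"dp": [0.03, 0, 0], "turn": [0, 0, 0], "grip": -1}, {"dp": [0, 0, 0], "turn": [0, 0, 0], "grip": -1}, {"dp": [0, 0, 0], "turn": [0, 0, 0], "grip": -1}])

```text
clock: 37.35
position: [0.4736, 0.0547, 0.3229]
ee_rot: [-0.043, -0.705, -0.043, 0.706]
contact_force: [0.5, 0.3, 0.3]
width: 0.048
```

```bash
python3 - <<'E'
from h import *
plan(.4728,.0555,.091,97); grab("side","f10",(220,80,420,280),3)
E
```

```text
t 37.35 grasp [0.4735 0.0547 0.1679] jaw -83.1 w 0.048 F [0.5 0.3 0.3] q [-0.03  0.19  1.84 -0.    1.11  1.42]
 shift in current tool axes [ 0.0769 -0.0009  0.0006]  after turn [ 0.0769 -0.0009  0.0007]  turn [-0.1  0.1 -0. ]
```

View pics/f10.png

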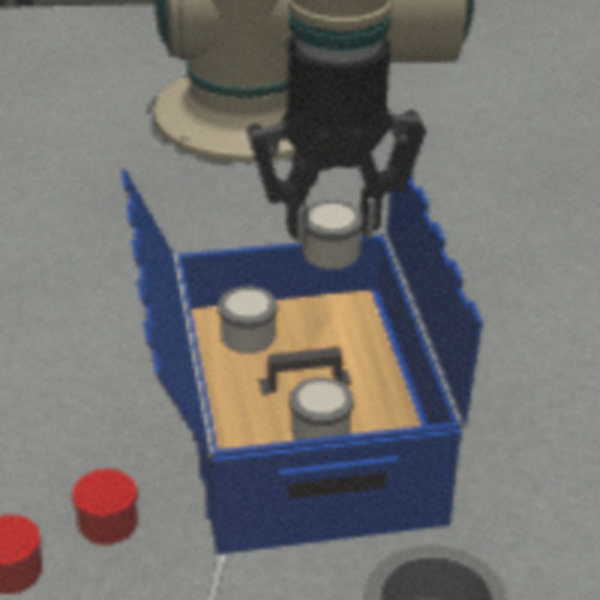

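Request:
arm_command(targets=[{"dp": [-0.04, 0, 0], "turn": [0, 0, 0], "grip": -1}, {"dp": [0, 0, 0], "turn": [-8, 0, 0], "grip": -1}, {"dp": [0, 0, 0], "turn": [-8, 0, 0], "grip": -1}, {"dp": [0, 0, 0], "turn": [-8, 0, 0], "grip": -1}, {"dp": [0, 0, 0], "turn": [-8, 0, 0], "grip": -1}, {"dp": [0, 0, 0], "turn": [-8, 0, 0], "grip": -1}, {"dp": [0, 0, 0], "turn": [-8, 0, 0], "grip": -1}, {"dp": [0, 0, 0], "turn": [-8, 0, 0], "grip": -1}])

```text
clock: 38.2
position: [0.4737, 0.0554, 0.3652]
ee_rot: [0.372, 0.603, 0.37, -0.601]
contact_force: [0.0, 0.2, -1.3]
width: 0.048
```

Request:
arm_command(targets=[{"dp": [0, 0, 0], "turn": [-8, 0, 0], "grip": -1}, {"dp": [0, 0, 0], "turn": [-8, 0, 0], "grip": -1}, {"dp": [0, 0, 0], "turn": [-8, 0, 0], "grip": -1}, {"dp": [0, 0, 0], "turn": [-8, 0, 0], "grip": -1}, {"dp": [0, 0, 0], "turn": [-2, 0, 0], "grip": -1}, {"dp": [0, 0, 0], "turn": [0, 0, 0], "grip": -1}, {"dp": [0, 0, 0], "turn": [0, 0, 0], "grip": -1}])

```text
clock: 38.9
position: [0.4734, 0.0555, 0.3644]
ee_rot: [0.53, 0.469, 0.529, -0.468]
contact_force: [0.7, 0.1, -0.9]
width: 0.048
```

```bash
python3 - <<'E'
from h import *
plan(.4743,.0431,.091,7)
E
```

```text
t 38.9 grasp [0.4739 0.0554 0.2094] jaw 7.0 w 0.048 F [ 0.7  0.1 -0.9] q [-0.03  0.16  1.77 -0.    1.21 -0.15]
 shift in current tool axes [ 0.1184 -0.001   0.0123]  after turn [ 0.1184 -0.0006  0.0124]  turn [-0.   0.  -0.2]
```

Request:
arm_command(targets=[{"dp": [0, -0.001, 0.012], "turn": [0, 0, 0], "grip": -1}, {"dp": [0.03, 0, 0], "turn": [0, 0, 0], "grip": -1}, {"dp": [0.03, 0, 0], "turn": [0, 0, 0], "grip": -1}, {"dp": [0.03, 0, 0], "turn": [0, 0, 0], "grip": -1}, {"dp": [0.02, 0, 0], "turn": [0, 0, 0], "grip": -1}, {"dp": [0, 0, 0], "turn": [0, 0, 0], "grip": -1}, {"dp": [0, 0, 0], "turn": [0, 0, 0], "grip": -1}])

```text
clock: 39.6
position: [0.4739, 0.043, 0.2533]
ee_rot: [0.53, 0.469, 0.529, -0.469]
contact_force: [0.9, 0.5, -0.8]
width: 0.0481
```

```bash
python3 - <<'E'
from h import *
plan(.4743,.0431,.091,7); grab("side","f11",(220,80,420,280),3)
E
```

```text
t 39.6 grasp [0.474  0.043  0.0983] jaw 7.0 w 0.0481 F [ 0.9  0.5 -0.8] q [-0.06  0.27  1.94 -0.    0.93 -0.18]
 shift in current tool axes [ 0.0073  0.0004 -0.    ]  after turn [ 0.0073  0.0004 -0.    ]  turn [-0.  0. -0.]
```

View pics/f11.png

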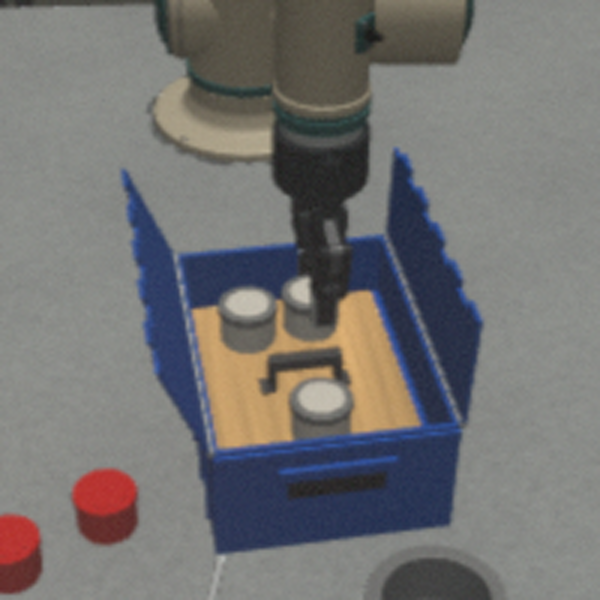

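Good clearance. Lower the last 7 mm.

Request:
arm_command(targets=[{"dp": [0.004, 0, 0], "turn": [0, 0, 0], "grip": -1}, {"dp": [0.003, 0, 0], "turn": [0, 0, 0], "grip": -1}, {"dp": [0.001, 0, 0], "turn": [0, 0, 0], "grip": -1}, {"dp": [0, 0, 0], "turn": [0, 0, 0], "grip": -1}, {"dp": [0, 0, 0], "turn": [0, 0, 0], "grip": -1}])

```text
clock: 40.15
position: [0.4737, 0.0435, 0.2459]
ee_rot: [0.53, 0.469, 0.529, -0.468]
contact_force: [-1.5, -0.5, 6.0]
width: 0.0484
```

```bash
python3 - <<'E'
from h import *
plan(.4743,.0431,.091,7)
E
```

```text
t 40.15 grasp [0.4739 0.0434 0.0909] jaw 7.0 w 0.0484 F [-1.5 -0.5  6. ] q [-0.05  0.28  1.95 -0.    0.91 -0.18]
 shift in current tool axes [-0.0001  0.0006  0.0005]  after turn [-0.0001  0.0006  0.0005]  turn [ 0.   0.  -0.1]
```

Request:
arm_command(targets=[{"dp": [0, 0, 0], "turn": [0, 0, 0], "grip": 0.3}, {"dp": [0, 0, 0], "turn": [0, 0, 0], "grip": 0.35}, {"dp": [0, 0, 0], "turn": [0, 0, 0], "grip": 0.35}, {"dp": [-0.03, 0, 0], "turn": [0, 0, 0], "grip": 0.35}, {"dp": [-0.045, 0, 0], "turn": [0, 0, 0], "grip": 0.35}, {"dp": [-0.045, 0, 0], "turn": [0, 0, 0], "grip": -1}, {"dp": [-0.045, 0, 0], "turn": [0, 0, 0], "grip": -1}, {"dp": [-0.045, 0, 0], "turn": [0, 0, 0], "grip": -1}])

```text
clock: 40.95
position: [0.473, 0.0437, 0.4567]
ee_rot: [0.53, 0.468, 0.53, -0.468]
contact_force: [1.7, -0.5, -0.6]
width: 0.0142
```

Request:
arm_command(targets=[{"dp": [0, 0, 0], "turn": [0, 0, 0], "grip": -1}, {"dp": [0, 0, 0], "turn": [0, 0, 0], "grip": -1}])

```text
clock: 41.15
position: [0.4734, 0.0436, 0.4558]
ee_rot: [0.53, 0.469, 0.529, -0.468]
contact_force: [-0.0, -0.4, -0.2]
width: 0.0001
```

```bash
python3 - <<'E'
from h import *
a=np.radians(7.0);X=np.array([np.cos(a),np.sin(a)]);Y=np.array([-X[1],X[0]])
ctr=np.array([.5395,.029])
for n,y in(("L",.155),("R",-.175)): p=ctr+y*Y; print(n,p); plan(p[0],p[1],.3,7)
grab("wrist","g1");grab("side","g1s",(180,80,440,280),3)
E
```

```text
L [0.52061025 0.18284465]
t 41.15 grasp [0.4738 0.0436 0.3008] jaw 7.0 w 0.0001 F [-0.  -0.4 -0.2] q [-0.05  0.1   1.61 -0.    1.43 -0.18]
 shift in current tool axes [ 0.0009  0.0639 -0.1324]  after turn [ 0.0008  0.0638 -0.1324]  turn [ 0.   0.  -0.1]
R [ 0.56082714 -0.14469558]
t 41.15 grasp [0.4738 0.0436 0.3008] jaw 7.0 w 0.0001 F [-0.  -0.4 -0.2] q [-0.05  0.1   1.61 -0.    1.43 -0.18]
 shift in current tool axes [0.001  0.0637 0.1976]  after turn [0.0008 0.0638 0.1976]  turn [ 0.   0.  -0.1]
```

View pics/g1.png

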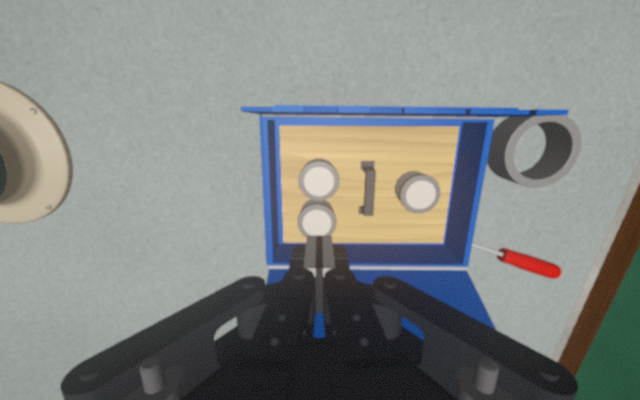

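View pics/g1s.png

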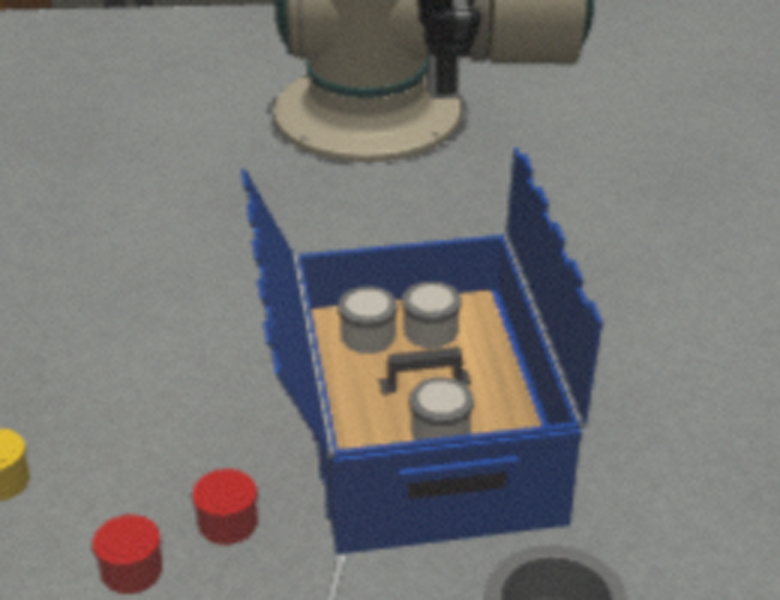

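Request:
arm_command(targets=[{"dp": [0, 0.021, -0.044], "turn": [0, 0, 0], "grip": -1}, {"dp": [0, 0.021, -0.044], "turn": [0, 0, 0], "grip": -1}, {"dp": [0, 0.021, -0.044], "turn": [0, 0, 0], "grip": -1}, {"dp": [0, 0, -0.005], "turn": [0, 0, 0], "grip": -1}, {"dp": [0.04, 0, 0], "turn": [0, 0, 0], "grip": -1}, {"dp": [0.04, 0, 0], "turn": [0, 0, 0], "grip": -1}, {"dp": [0.04, 0, 0], "turn": [0, 0, 0], "grip": -1}, {"dp": [0, 0, 0], "turn": [0, 0, 0], "grip": -1}])

```text
clock: 42.05
position: [0.5161, 0.1862, 0.3281]
ee_rot: [0.526, 0.464, 0.533, -0.473]
contact_force: [-0.6, -1.4, 0.7]
width: -0.0002
```

```bash
python3 - <<'E'
from h import *
a=np.radians(7.0);X=np.array([np.cos(a),np.sin(a)]);Y=np.array([-X[1],X[0]])
p=np.array([.5395,.029])+.06*Y; plan(p[0],p[1],.175,7)
grab("side","g2",(180,60,440,260),3)
E
```

```text
t 42.05 grasp [0.5137 0.1856 0.1732] jaw 7.0 w -0.0002 F [-0.6 -1.4  0.7] q [ 0.22  0.3   1.68 -0.    1.19  0.1 ]
 shift in current tool axes [-0.0017  0.004   0.0988]  after turn [-0.0019  0.004   0.0988]  turn [0.  0.1 0.9]
```

View pics/g2.png

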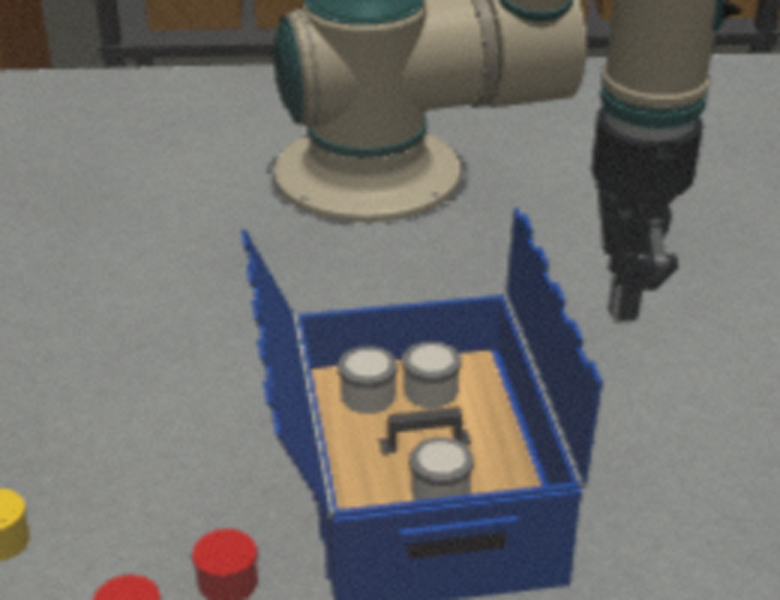

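Outside the left flap. Push inwards slowly (tool +z).

Request:
arm_command(targets=[{"dp": [0, 0, 0.02], "turn": [0, 0, 0], "grip": -1}, {"dp": [0, 0, 0.02], "turn": [0, 0, 0], "grip": -1}, {"dp": [0, 0, 0.015], "turn": [0, 0, 0], "grip": -1}, {"dp": [0, 0, 0.015], "turn": [0, 0, 0], "grip": -1}, {"dp": [0, 0, 0.015], "turn": [0, 0, 0], "grip": -1}, {"dp": [0, 0, 0.015], "turn": [0, 0, 0], "grip": -1}, {"dp": [0, 0, 0.01], "turn": [0, 0, 0], "grip": -1}])

```text
clock: 42.8
position: [0.5329, 0.0767, 0.3352]
ee_rot: [0.53, 0.469, 0.529, -0.469]
contact_force: [-0.7, 1.1, 0.3]
width: -0.0001
```

```bash
python3 - <<'E'
from h import *
plan(.533,.089,.175,7)
grab("side","g3",(180,60,440,260),3)
E
```

```text
t 42.8 grasp [0.5329 0.0766 0.1802] jaw 7.0 w -0.0001 F [-0.7  1.1  0.3] q [ 0.01  0.27  1.69 -0.    1.18 -0.11]
 shift in current tool axes [ 0.0052  0.0016 -0.0122]  after turn [ 0.0052  0.0016 -0.0122]  turn [-0.  0. -0.]
```

View pics/g3.png

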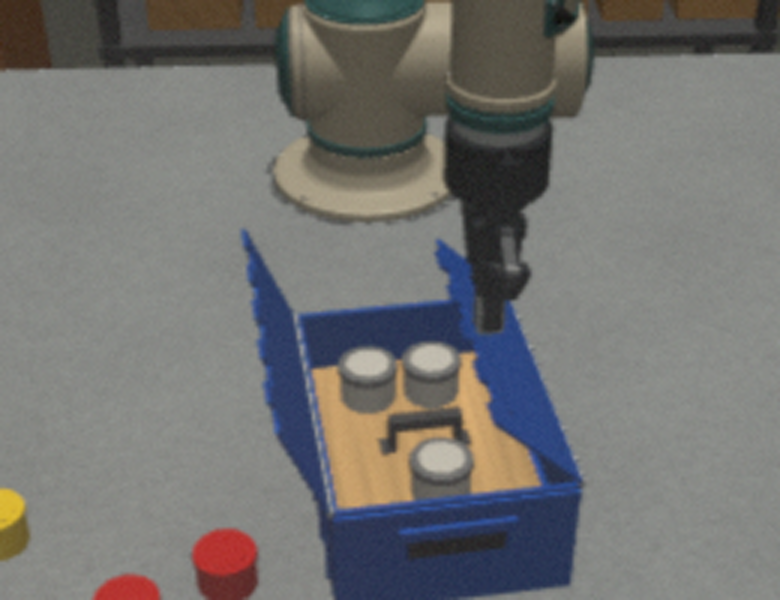

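Request:
arm_command(targets=[{"dp": [0.008, 0, 0.01], "turn": [0, 0, 0], "grip": -1}, {"dp": [0.01, 0, 0.008], "turn": [0, 0, 0], "grip": -1}, {"dp": [0.01, 0, 0.006], "turn": [0, 0, 0], "grip": -1}, {"dp": [0.01, 0, 0.003], "turn": [0, 0, 0], "grip": -1}, {"dp": [0.006, 0, 0.001], "turn": [0, 0, 0], "grip": -1}, {"dp": [0, 0, 0], "turn": [0, 0, 0], "grip": -1}, {"dp": [0, 0, 0], "turn": [0, 0, 0], "grip": -1}])

```text
clock: 43.55
position: [0.536, 0.0504, 0.2906]
ee_rot: [0.53, 0.468, 0.53, -0.469]
contact_force: [-0.2, -1.0, -0.1]
width: 0.0001
```

```bash
python3 - <<'E'
from h import *
plan(.533,.049,.127,7)
grab("side","g4",(180,60,440,260),3)
E
```

```text
t 43.55 grasp [0.5359 0.0504 0.1356] jaw 7.0 w 0.0001 F [-0.2 -1.  -0.1] q [-0.04  0.31  1.76 -0.    1.07 -0.16]
 shift in current tool axes [ 0.0086 -0.0032  0.0011]  after turn [ 0.0086 -0.0032  0.0011]  turn [ 0. -0.  0.]
```

View pics/g4.png

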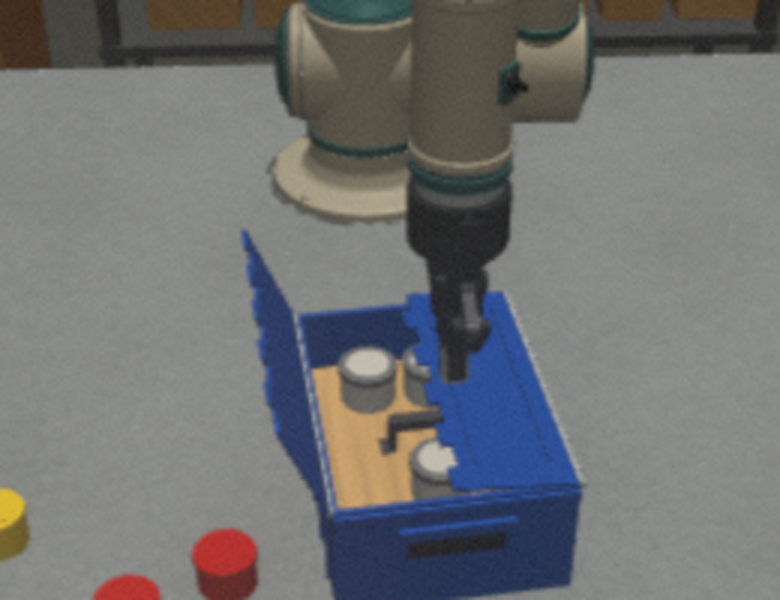

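Request:
arm_command(targets=[{"dp": [0.003, 0, 0], "turn": [0, 0, 0], "grip": -1}, {"dp": [0.003, 0, 0], "turn": [0, 0, 0], "grip": -1}, {"dp": [0.002, 0, 0], "turn": [0, 0, 0], "grip": -1}, {"dp": [0, 0, 0], "turn": [0, 0, 0], "grip": -1}, {"dp": [0, 0, 0], "turn": [0, 0, 0], "grip": -1}])

```text
clock: 44.1
position: [0.5359, 0.0504, 0.2828]
ee_rot: [0.53, 0.468, 0.53, -0.469]
contact_force: [-0.3, 0.7, 0.2]
width: 0.0001
```

```bash
python3 - <<'E'
from h import *
plan(.533,.049,.127,7)
E
```

```text
t 44.1 grasp [0.5358 0.0504 0.1278] jaw 7.0 w 0.0001 F [-0.3  0.7  0.2] q [-0.04  0.32  1.77  0.    1.05 -0.16]
 shift in current tool axes [ 0.0008 -0.0031  0.001 ]  after turn [ 0.0008 -0.0031  0.001 ]  turn [ 0. -0.  0.]
```

Request:
arm_command(targets=[{"dp": [0.002, 0, 0], "turn": [0, 0, 0], "grip": -1}, {"dp": [0.001, 0, 0], "turn": [0, 0, 0], "grip": -1}, {"dp": [0, 0, 0], "turn": [0, 0, 0], "grip": -1}, {"dp": [0, 0, 0], "turn": [0, 0, 0], "grip": -1}])

```text
clock: 44.5
position: [0.5359, 0.0504, 0.2823]
ee_rot: [0.53, 0.469, 0.529, -0.468]
contact_force: [-4.4, 0.6, 14.7]
width: -0.0002
```

```bash
python3 - <<'E'
from h import *
plan(.533,.049,.127,7)
E
```

```text
t 44.5 grasp [0.5361 0.0504 0.1273] jaw 7.0 w -0.0002 F [-4.4  0.6 14.7] q [-0.04  0.32  1.77 -0.    1.05 -0.16]
 shift in current tool axes [ 0.0003 -0.003   0.001 ]  after turn [ 0.0003 -0.003   0.001 ]  turn [ 0.   0.  -0.1]
```

Request:
arm_command(targets=[{"dp": [-0.03, 0, 0], "turn": [0, 0, 0], "grip": -1}, {"dp": [-0.045, 0, 0], "turn": [0, 0, 0], "grip": -1}, {"dp": [-0.045, 0, 0], "turn": [0, 0, 0], "grip": -1}, {"dp": [-0.045, 0, 0], "turn": [0, 0, 0], "grip": -1}, {"dp": [-0.015, 0, 0], "turn": [0, 0, 0], "grip": -1}, {"dp": [0, 0, 0], "turn": [0, 0, 0], "grip": -1}, {"dp": [0, 0, 0], "turn": [0, 0, 0], "grip": -1}])

```text
clock: 45.2
position: [0.5357, 0.0503, 0.4591]
ee_rot: [0.529, 0.468, 0.53, -0.469]
contact_force: [-0.2, -0.1, -0.4]
width: -0.0003
```

```bash
python3 - <<'E'
from h import *
plan(.562,-.1546,.3,7); grab("wrist","g5");grab("side","g5s",(180,60,440,260),3)
E
```

```text
t 45.2 grasp [0.5355 0.0503 0.3041] jaw 7.0 w -0.0003 F [-0.2 -0.1 -0.4] q [-0.04  0.19  1.48 -0.    1.47 -0.16]
 shift in current tool axes [0.0041 0.0011 0.2066]  after turn [0.0041 0.0011 0.2066]  turn [ 0.  -0.   0.1]
```

View pics/g5s.png

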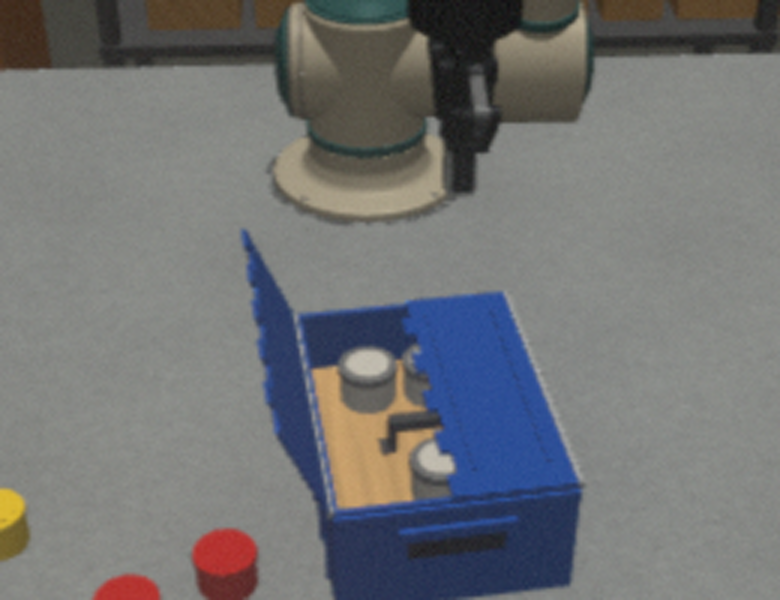

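Left flap shut. Now to the outside of the right flap.

Request:
arm_command(targets=[{"dp": [0, 0, 0.04], "turn": [0, 0, 0], "grip": -1}, {"dp": [0, 0, 0.045], "turn": [0, 0, 0], "grip": -1}, {"dp": [0, 0, 0.045], "turn": [0, 0, 0], "grip": -1}, {"dp": [0, 0, 0.045], "turn": [0, 0, 0], "grip": -1}, {"dp": [0, 0, 0.037], "turn": [0, 0, 0], "grip": -1}, {"dp": [0, 0, 0], "turn": [0, 0, 0], "grip": -1}, {"dp": [0, 0, 0], "turn": [0, 0, 0], "grip": -1}])

```text
clock: 46.0
position: [0.5619, -0.1607, 0.4579]
ee_rot: [0.528, 0.469, 0.531, -0.469]
contact_force: [-0.3, 1.7, -1.3]
width: 0.0
```

Request:
arm_command(targets=[{"dp": [0.04, 0, 0], "turn": [0, 0, 0], "grip": -1}, {"dp": [0.04, 0, 0], "turn": [0, 0, 0], "grip": -1}, {"dp": [0.04, 0, 0], "turn": [0, 0, 0], "grip": -1}, {"dp": [0.005, 0, 0], "turn": [0, 0, 0], "grip": -1}, {"dp": [0, 0, 0], "turn": [0, 0, 0], "grip": -1}, {"dp": [0, 0, 0], "turn": [0, 0, 0], "grip": -1}])

```text
clock: 46.6
position: [0.5628, -0.1597, 0.3369]
ee_rot: [0.531, 0.469, 0.529, -0.468]
contact_force: [-0.1, 0.2, 0.4]
width: 0.0002
```

```bash
python3 - <<'E'
from h import *
plan(.562,-.1546,.175,7); grab("side","g6s",(180,60,440,260),3)
E
```

```text
t 46.6 grasp [ 0.5633 -0.1599  0.1819] jaw 7.1 w 0.0002 F [-0.1  0.2  0.4] q [-0.4   0.33  1.59  0.    1.21 -0.52]
 shift in current tool axes [ 0.0069 -0.0002 -0.0052]  after turn [ 0.0069 -0.0002 -0.0051]  turn [ 0.1  0.1 -0.2]
```

View pics/g6s.png

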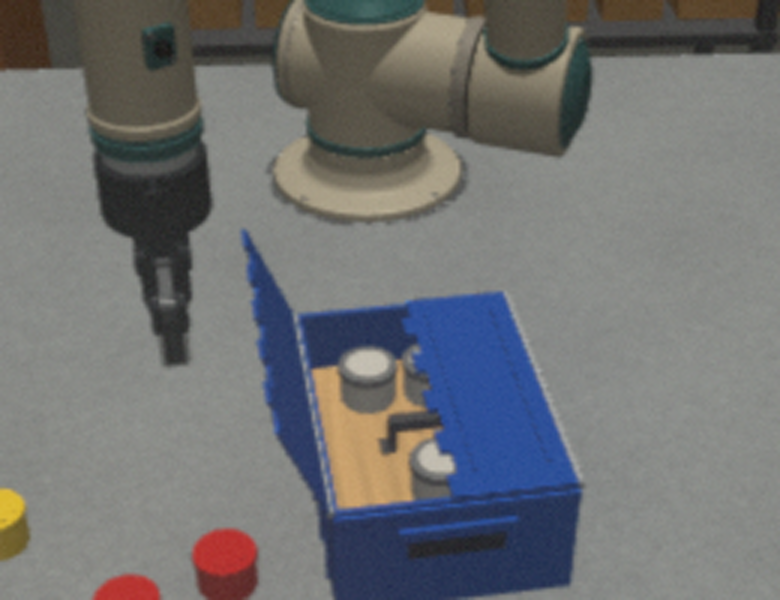

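Request:
arm_command(targets=[{"dp": [0.006, 0, -0.025], "turn": [0, 0, 0], "grip": -1}, {"dp": [0, 0, -0.02], "turn": [0, 0, 0], "grip": -1}, {"dp": [0, 0, -0.018], "turn": [0, 0, 0], "grip": -1}, {"dp": [0, 0, -0.016], "turn": [0, 0, 0], "grip": -1}, {"dp": [0, 0, -0.016], "turn": [0, 0, 0], "grip": -1}, {"dp": [0, 0, -0.016], "turn": [0, 0, 0], "grip": -1}, {"dp": [0, 0, -0.016], "turn": [0, 0, 0], "grip": -1}, {"dp": [0, 0, -0.014], "turn": [0, 0, 0], "grip": -1}])

```text
clock: 47.45
position: [0.5444, -0.0187, 0.3288]
ee_rot: [0.529, 0.468, 0.53, -0.468]
contact_force: [0.5, -2.1, 0.3]
width: 0.0
```

```bash
python3 - <<'E'
from h import *
plan(.545,-.0176,.175,7); grab("side","g7s",(180,60,440,260),3)
E
```

```text
t 47.45 grasp [ 0.5443 -0.0187  0.1738] jaw 7.0 w 0.0 F [ 0.5 -2.1  0.3] q [-0.16  0.29  1.69  0.    1.17 -0.29]
 shift in current tool axes [-0.0012  0.0008 -0.0011]  after turn [-0.0012  0.0008 -0.0011]  turn [ 0. -0.  0.]
```

View pics/g7s.png

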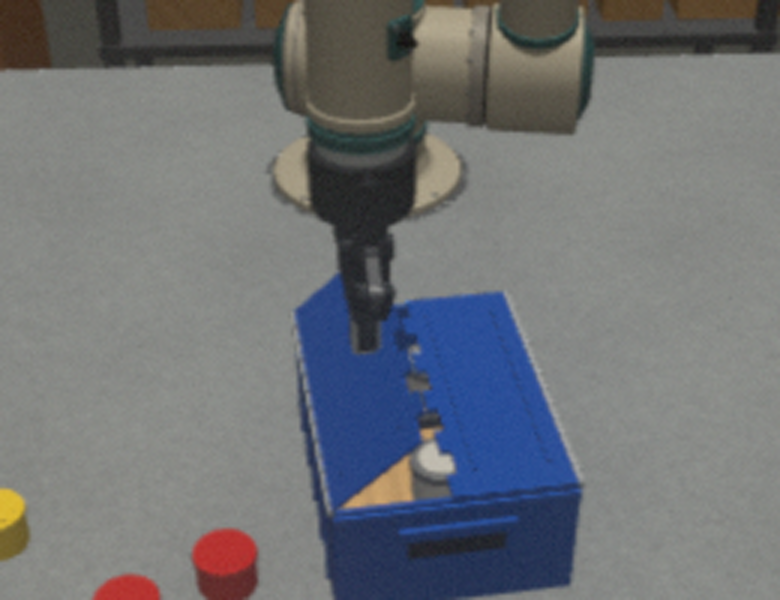

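Request:
arm_command(targets=[{"dp": [0.006, 0, -0.009], "turn": [0, 0, 0], "grip": -1}, {"dp": [0.008, 0, -0.007], "turn": [0, 0, 0], "grip": -1}, {"dp": [0.01, 0, -0.005], "turn": [0, 0, 0], "grip": -1}, {"dp": [0.01, 0, -0.003], "turn": [0, 0, 0], "grip": -1}, {"dp": [0.008, 0, 0], "turn": [0, 0, 0], "grip": -1}, {"dp": [0, 0, 0], "turn": [0, 0, 0], "grip": -1}, {"dp": [0, 0, 0], "turn": [0, 0, 0], "grip": -1}])

```text
clock: 48.2
position: [0.5417, 0.0034, 0.2864]
ee_rot: [0.529, 0.468, 0.53, -0.469]
contact_force: [-0.1, 0.1, 0.5]
width: 0.0001
```

```bash
python3 - <<'E'
from h import *
plan(.545,-.0176,.127,7)
E
```

```text
t 48.2 grasp [0.5415 0.0034 0.1314] jaw 7.0 w 0.0001 F [-0.1  0.1  0.5] q [-0.12  0.32  1.76 -0.    1.07 -0.24]
 shift in current tool axes [0.0044 0.0007 0.0213]  after turn [0.0044 0.0007 0.0213]  turn [ 0.  -0.   0.1]
```

Request:
arm_command(targets=[{"dp": [0.002, 0, 0], "turn": [0, 0, 0], "grip": -1}, {"dp": [0.002, 0, 0], "turn": [0, 0, 0], "grip": -1}, {"dp": [0.002, 0, 0], "turn": [0, 0, 0], "grip": -1}, {"dp": [0, 0, 0], "turn": [0, 0, 0], "grip": -1}, {"dp": [0, 0, 0], "turn": [0, 0, 0], "grip": -1}])

```text
clock: 48.7
position: [0.542, 0.0035, 0.2824]
ee_rot: [0.53, 0.469, 0.529, -0.468]
contact_force: [-1.4, -0.3, 7.5]
width: 0.0007
```

```bash
python3 - <<'E'
from h import *
plan(.545,-.0176,.127,7)
E
```

```text
t 48.7 grasp [0.5422 0.0035 0.1274] jaw 7.0 w 0.0007 F [-1.4 -0.3  7.5] q [-0.12  0.32  1.76 -0.    1.05 -0.24]
 shift in current tool axes [0.0004 0.0004 0.0213]  after turn [0.0004 0.0004 0.0213]  turn [ 0.   0.  -0.1]
```

Request:
arm_command(targets=[{"dp": [0.0015, 0, 0], "turn": [0, 0, 0], "grip": -1}, {"dp": [0, 0, 0], "turn": [0, 0, 0], "grip": -1}, {"dp": [-0.03, 0, 0], "turn": [0, 0, 0], "grip": -1}, {"dp": [-0.045, 0, 0], "turn": [0, 0, 0], "grip": -1}, {"dp": [-0.045, 0, 0], "turn": [0, 0, 0], "grip": -1}, {"dp": [-0.045, 0, 0], "turn": [0, 0, 0], "grip": -1}, {"dp": [-0.03, 0, 0], "turn": [0, 0, 0], "grip": -1}, {"dp": [0, 0, 0], "turn": [0, 0, 0], "grip": -1}])

```text
clock: 49.5
position: [0.5424, 0.0035, 0.4799]
ee_rot: [0.533, 0.471, 0.526, -0.466]
contact_force: [0.4, -0.0, 0.0]
width: 0.0
```

```bash
python3 - <<'E'
from h import *
plan(.545,-.0176,.3,7); grab("wrist","z1");grab("side","z1s",(120,100,440,300),2.5); grab("scene","z1c")
E
```

```text
t 49.5 grasp [0.5441 0.0033 0.3249] jaw 7.0 w 0.0 F [ 0.4 -0.   0. ] q [-0.12  0.19  1.44 -0.    1.5  -0.24]
 shift in current tool axes [ 0.0249 -0.0003  0.0212]  after turn [ 0.0249 -0.      0.0213]  turn [ 0.   0.2 -0.6]
```

View pics/z1s.png

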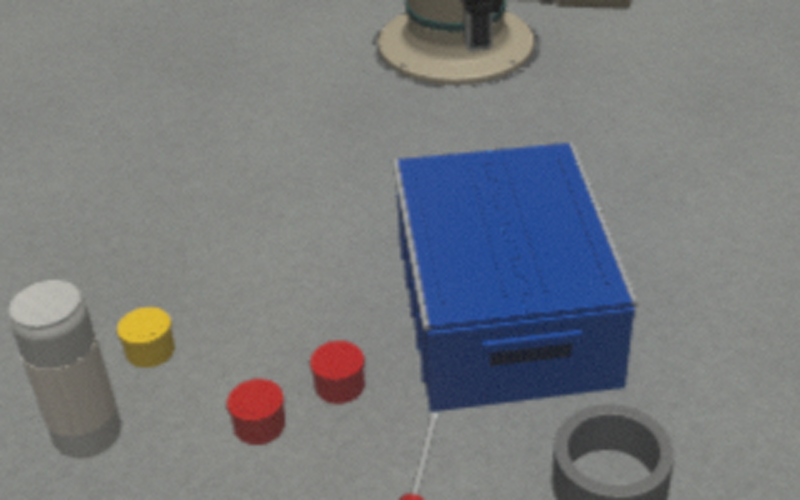

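View pics/z1c.png

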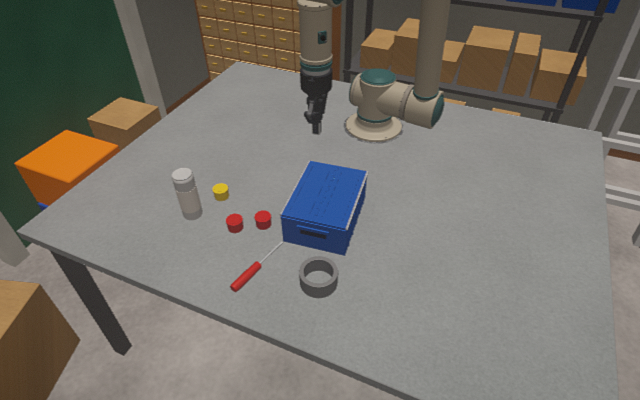

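View pics/z1.png

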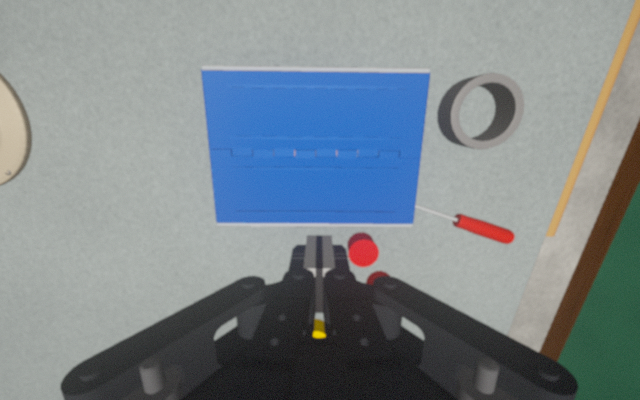

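Both flaps lie level with their teeth meshed, nothing is left out, and the decoys, tape, can and screwdriver sit at their starting pixels. Handing in.

```bash
python3 - <<'E'
from rig import manip
print(manip.sign_off(), manip.get_state()["clock"])
E
```

```text
the job is handed in; nothing more can be done
the job is handed in; nothing more can be done
```

The case is packed in the order asked and handed in at about 50 s of the 210 s allowed. Both cartons lie flat on the floor and the divider sits level on the ledge. All three white tubs stand upright on the divider, and both flaps are shut.

**Last checks:**
- **Divider and tubs:** The divider and each tub met their support within about 1 mm of the expected height.
- **Flaps:** The fingertips stopped about 109 mm above the bench on each flap, pressing with 7.5 N on the right and 15 N on the left. The final pictures show both lids level with their teeth meshed.
- **Other items:** The tape, spray can, screwdriver and the red and yellow look-alikes looked unmoved.

**Departures from plan:**
- **Right flap:** While I set down the second tub, the gripper's linkage probably nudged it a few degrees further open.
- **Third tub:** For that reason I turned the gripper and set it 14 mm closer to the middle than planned.

No grip slip or knocked item showed up.

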